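Clamp a turning blank against a flip stop with a hex key

ROBOT

A 6-joint arm with a two-finger parallel gripper is mounted at the origin on the work surface. World frame = base frame: x ahead of the robot, y to its left, z up, the work surface at z = 0. Lengths are in m, angles in rad, forces in N, time in s.
With the tool pointing down it reaches from about 0.425 to 0.925 m from the base axis. Payload 12.5 kg.
Tool frame: the origin (TCP) lies midway between the tips of the shut fingers; the grasp point (between the pads) lies 19 mm behind it; z points along the fingers, y is the direction in which the jaws open and shut (so a half turn about z gives the same grasp; the last joint's range is limited). The gripper opens to 85 mm and grips with 20 to 120 N. Pads are 22 mm wide; open, the fingers measure 114 mm over their backs; the gripper's body (76 mm by 85 mm) begins 54 mm behind the grasp point. The pads swing forward as they close: fully open they stand 13 mm farther back than shut.
Start: joints at [-1.249, 0.491, 1.559, -0, 1.092, -0.106], TCP at [0.259, -0.569, 0.231] pointing down, gripper open.
Joint ranges: [-3.1, 3.1], [-0.84, 2.19], [0.05, 2.79], [-1.13, 4.28], [0.06, 2.93], [-2.69, 2.69]. Speed limits (rad/s): [2.22, 2.22, 2.79, 3.14, 3.14, 3.14].

INTERFACE

Orientations are given as a unit quaternion [w, x, y, z].
In Python, from plant import manip gives the robot as it stands.
- The arm moves only by the tool jog_arm, never from a script. Its argument "moves" is a list of rows, each a list of 6 numbers: the shift along the world's x, y, z scaled (see below), then the turn, a rotation vector about the world's x, y, z scaled (see below). In form: [[x, y, z, wx, wy, wz], ...]. A call has 1 to 5 rows; each row is the pose to reach, as a shift and turn from the pose commanded when the call began, turning the shorter way round; what a row does not reach only later rows make up. The controller multiplies each number of a shift by 0.5 m and each number of a turn by pi rad. A row lasts 1/8 s, in which the tool goes at most 62.5 mm and 10.7 degrees, less where a joint would pass 70% of its speed; a pose out of reach is approached as far as the arm can. A call with a number of a shift or a turn outside -1 to 1 is refused whole. A call with a gripper value outside its range is refused whole. "claw" is the closure, from -1 (fully open) to 1 (shut), set as the call begins (left out, the last holds). The fingers move at their own pace and stop on an object; "squeeze" is the grip in N (left out, the last holds). Time passes only in rows, so rows that repeat a pose let the fingers close. It gives the time, the measured TCP pose, the force and the opening at its end, in the units of the state.
- manip.get_obs(): the state, without advancing time (a new reading comes with each control period).
- manip.grab_frame(name): name is "side" or "top"; returns the picture (384x512x3 uint8, blue, green, red); there is no depth.
- manip.camera_info(name): a dict with "fov_y" (degrees; the focal length in pixels is half the picture's height over the tangent of half this angle, whatever the lens; pixels are square), "cx", "cy" (the principal point, pixels), "k1" (the pictures are not rectified: a ray, as slopes to the right and down, at radius r is drawn at 1 + k1 r^2 times it, then the intrinsics apply), "world_to_cam" (4x4, takes a point from world to camera coordinates). Camera axes: x right, y down, z forward; pixel columns grow to the right and rows downward; lengths in m; the calibration is good to about 2 mm. A picture is of the moment at which its call begins. camera_info takes no time and is no camera call.
- manip.sign_off(): hands the job in, once; it reports no verdict.
The state is a dict: "time": time; "joint_pos": joint angles; "qd": joint speeds; "effort": joint torques, N m; "tool_pos": TCP position; "tool_rot": TCP orientation; "force": force on the tool from outside, world axes, zero at the start; "wrist_torque": the same for the moment, N m; "grip_width": finger opening in m.
Only numpy, scipy, OpenCV 4.12 (cv2) and the standard library are available. Lean on these libraries where they do the work, as an engineer would, in place of code of your own. Each camera call takes 0.05 s, during which the arm holds its last target. There are 200 camera calls.

TASK

Flip the steel stop flag of the clamping jig fully down across the channel, then push the square wooden blank along the channel until its end rests against the flag. Then take the hex key with the square grip from its stand, seat it in the recessed hex socket of the clamp screw and turn it clockwise until the screw is fully home, so that the jaw holds the blank flat against the fence. Leave the key standing in the screw, and leave the other things on the bench where they are.

Things in the scene. Friction and masses are not known exactly. Their poses are not given: they have to be found in the camera images.
- jig: Fixed jig. Plywood base 15 mm thick, jig x -100..70, y -170..170 mm; origin under it on the bench, yaw varies. A channel runs along y on the base. Far side: aluminium fence, face x=30, 30 thick, top z=50, y -100..160. Near side: clamp housing x -86..-30, y -85..-15, top z=35. The -y end has the flag's post (x 35..65, y -168..-108, top z=60); the +y end is open. Home blank: centre x=7.5, y=-55.
- flag_hinge (a point): Point on the stop flag's hinge axis (parallel to jig y), in the flag's mid-plane: (45, -138, 70) mm in the jig.
- flag_tip (a point): Middle of the free end of the flag's top face, 65 mm from the hinge. Steel arm 16 mm wide (jig y), 12 thick (top face 12 above the hinge axis), with a paddle 40 wide, 44 deep under its end. Down, the arm is level towards jig -x and the paddle fills the channel, stop face at jig y=-130. Up, it leans slightly beyond the fence, top face turned to jig +x: push that face to flip it.
- flag (a joint): Flag angle, rad: 0 = fully down (hard stop), 1.57 = upright, 2.1 = fully back. Starts at 1.7 to 1.9. The hinge is stiff (0.07 N m): the flag stays where it is left and must be pushed all the way down.
- blank: Loose square wooden blank 45 x 150 x 45 mm (own x, y, z), 0.15 to 0.31 kg, lying in the channel, its long y axis along jig y. Origin at the centre of its underside, which rests at z=15 mm. Starts 40 to 90 mm short of the flag's place, with about 10 mm of sideways play between jaw and fence.
- socket (a point): Centre of the hex socket's mouth in the flat top of the clamp screw's steel head (hexagonal, 31 mm across flats, axis vertical): (-55, -50, 60) mm in the jig. The socket is 17.4 mm across flats, 24 mm deep, straight-walled.
- screw (a joint): Clamp screw angle, rad, grows clockwise from above: 0 = open, 3.6 = fully home (hard stop). Starts at 0 to 0.5. At 0 two opposite socket corners point along jig x; the head turns clockwise by this angle. Friction 0.12 N m; stays where left. Turning home drives a steel jaw (60 mm long, top z=54) 10.5 mm to the fence, where it pinches the blank lightly.
- key: Steel hex key with a square wooden grip block on top, 0.18 kg, 105 mm tall, upright in its stand. Origin at the shaft's tip, z up the shaft. Hex shaft 16 mm across flats, two corners along key x; round tapered nose 5 mm long, 10 mm wide at the tip. Grip 32 x 32 (faces across key x and y) x 20 mm tall, centred 95 above the tip. In the socket it stands by itself, leaning a little, with 10 degrees of turning play each way.
- stand: Fixed dark wooden block 60 x 60 x 50 mm with a round hole 19 mm wide, 40 mm deep, where the key stands, its tip 10 mm above the bench. Origin under its centre.
- jar: Bystander: closed glass jar 60 mm wide, 65 mm tall; origin under its centre.
- finial: Bystander: turned dark wooden finial 48 mm wide, 60 mm tall; origin under its centre.
- sanding_block: Bystander: cork sanding block 70 x 110 x 30 mm; origin under its centre.
- brush: Bystander: bench brush lying to the right of the jig; origin under its middle.
Not all that is in view belongs to the job. Of the things like the key, leave any that is red; of the rest the smaller one is meant. There is more than one size of the blank; the one meant has the size given above.

How it is judged:
By the outcome, as a careful person would: the job done as asked, in the order asked, and still so for the second after the job is handed in, with the robot touching nothing.
It also fails if it takes over 67 s, if anything falls off the work surface, if the arm or the gripper's body presses on something with over 40 N, if the wrist force passes 120 N, or if a joint passes its speed limit or range.

## Working session

There is one attempt and no reset: what is moved stays moved. The work goes in short steps, Python scripts to look and compute and a tool call to move; the robot and the scene stay as the last step left them, time stands still between calls to the robot, and variables do not carry over. Pictures are saved under pics/ and viewed, about 8 in all and at most 12, crops included, and the job is handed in when it is done.

Besides the shell and the picture viewer there is one more tool, called after ">>>" as name(argument=value, ...) on one line, values as JSON. jog_arm: Moves the arm, as the interface text tells. Shifts and turns lie within -1 to 1; 1 stands for 0.5 m of shift or pi rad of turn. Its arguments: {"type":"object","properties":{"moves":{"type":"array"},"claw":{"type":"number"},"squeeze":{"type":"number"}},"required":["moves"]}

```bash
mkdir -p pics
cat > h.py <<'E'
import numpy as np, cv2
from plant import manip
def K(name):
    c=manip.camera_info(name); f=192/np.tan(np.radians(c['fov_y'])/2); return c,f,np.array(c['world_to_cam'])
def proj(name,P):
    c,f,T=K(name); p=np.atleast_2d(P)@T[:3,:3].T+T[:3,3]; s=p[:,:2]/p[:,2:]; r2=(s**2).sum(1,keepdims=True)
    return s*(1+c['k1']*r2)*f+[c['cx'],c['cy']]
def ray(name,uv):
    c,f,T=K(name); d=(np.atleast_2d(np.array(uv,float))-[c['cx'],c['cy']])/f; s=d.copy()
    for _ in range(30): s=d/(1+c['k1']*(s**2).sum(1,keepdims=True))
    v=np.c_[s,np.ones(len(s))]@T[:3,:3]; o=-T[:3,:3].T@T[:3,3]; return o,v
def onz(name,uv,z):
    o,v=ray(name,uv); return o+v*((z-o[2])/v[:,2:])
def tri(uv1,uv2):
    o1,v1=ray('top',uv1);o2,v2=ray('side',uv2);v1=v1[0];v2=v2[0]
    t=np.linalg.lstsq(np.c_[v1,-v2],o2-o1,rcond=None)[0]; a=o1+v1*t[0];b=o2+v2*t[1]; return (a+b)/2,np.linalg.norm(a-b)
E
python3 - <<'E'
from h import *
np.set_printoptions(precision=4,suppress=True)
for n in('top','side'):
    im=manip.grab_frame(n);cv2.imwrite(f'pics/{n}0.png',im);cv2.imwrite(f'pics/{n}0b.png',cv2.resize(im,(800,600),interpolation=cv2.INTER_CUBIC))
    c,f,T=K(n);print(n,c['fov_y'],c['cx'],c['cy'],c['k1'],'cam at',-T[:3,:3].T@T[:3,3]);print(T)
o=manip.get_obs();print(o)
E
```

```text
top 47.08909663438502 253.74477631782852 189.0668342435975 -0.061794210871164 cam at [0.467  0.0173 1.3193]
[[-0.0055 -1.      0.0065  0.0114]
 [-0.9975  0.005  -0.0707  0.559 ]
 [ 0.0707 -0.0068 -0.9975  1.283 ]
 [ 0.      0.      0.      1.    ]]
side 53.70834880363533 255.63041023166173 190.11911746005075 -0.10148420865310843 cam at [0.0364 0.5966 1.055 ]
[[-0.7484 -0.6632 -0.0025  0.4256]
 [-0.5183  0.5873 -0.6217  0.3244]
 [ 0.4138 -0.4639 -0.7833  1.0881]
 [ 0.      0.      0.      1.    ]]
{'time': 0.1, 'joint_pos': array([-1.2486,  0.4915,  1.5594, -0.    ,  1.0917, -0.1056]), 'qd': array([ 0.    , -0.003 , -0.0034, -0.001 ,  0.0003, -0.0004]), 'effort': array([  0.0027, -61.9446, -26.2026,  -0.0002,   0.0029,  -0.    ]), 'tool_pos': array([ 0.2592, -0.5685,  0.2308]), 'tool_rot': array([-0.0005,  0.9772,  0.2123, -0.0001]), 'force': array([ 0.5409, -0.3789, -0.9935]), 'wrist_torque': array([-0.0175, -0.0184,  0.0094]), 'grip_width': 0.08555831675141}
```

View pics/top0b.png

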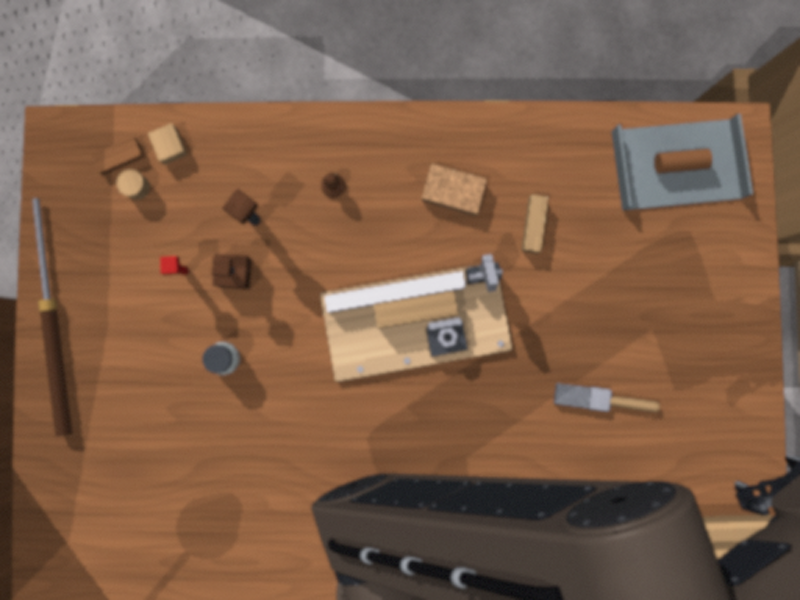

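View pics/side0b.png

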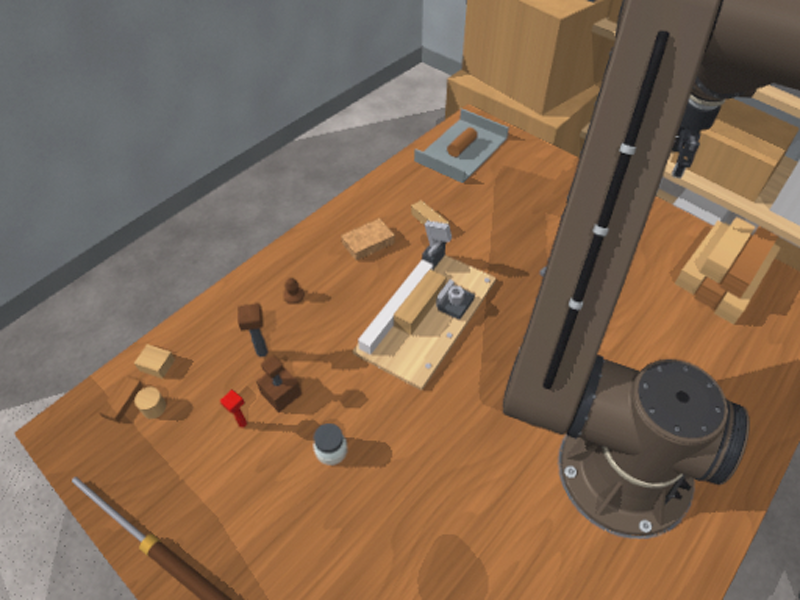

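The top view shows the jig at about (415,320), with the flag up at (488,272), the screw head at (447,337), the key in its stand at (232,270), a larger key at (240,207) and the red one at (170,265). I'll zoom in next.

Run:
```python
import cv2,numpy as np
t=cv2.imread('pics/top0.png')[150:254,200:340]; s=cv2.imread('pics/side0.png')[130:254,222:322]
k=cv2.imread('pics/top0.png')[150:200,125:175]; k2=cv2.imread('pics/side0.png')[215:265,155:205]
R=lambda a,w,h:cv2.resize(a,(w,h),interpolation=cv2.INTER_LANCZOS4)
cv2.imwrite('pics/c1.png',R(t,798,593))
o=np.zeros((600,800,3),np.uint8);o[:595,:480]=R(s,480,595);o[:300,490:790]=R(k,300,300);o[300:600,490:790]=R(k2,300,300);cv2.imwrite('pics/c2.png',o)
```

```text
(no output)
```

View pics/c1.png

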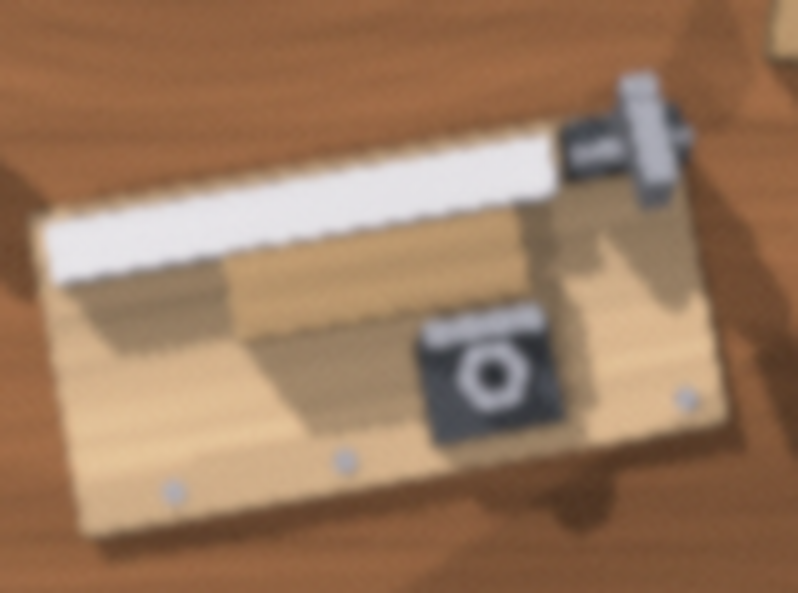

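View pics/c2.png

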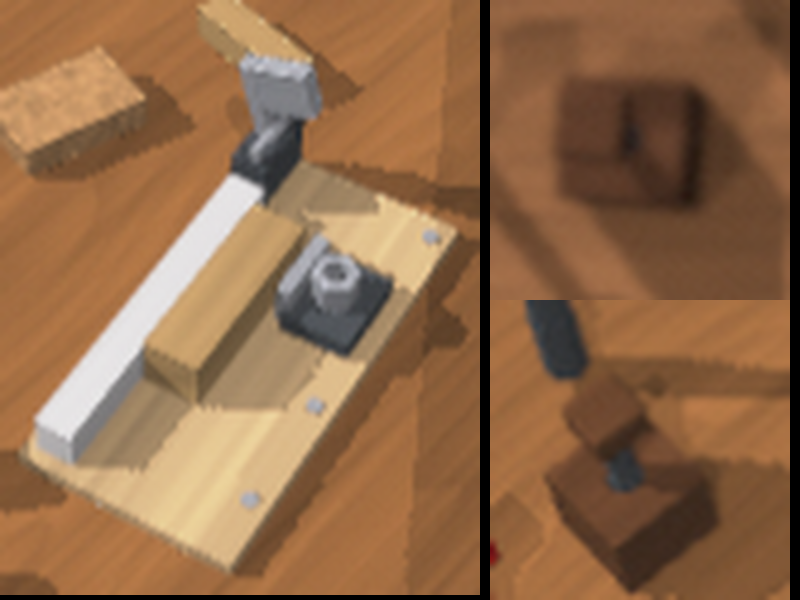

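The crops show the jig base, fence, blank and hex head clearly, and the flag up behind the fence. The grip is hard to see from the top, so I'll enhance that crop while fitting the jig pose.

```bash
cat > fit.py <<'E'
from h import *
from scipy.optimize import least_squares
T=lambda c:(np.array(c,float)+.5)/5.7-.5+[200,150]
S=lambda c:(np.array(c,float)+.5)/4.8-.5+[222,130]
top=[((85,533),(-100,170,15)),((728,422),(-100,-170,15)),((42,225),(60,160,50)),((60,285),(30,160,50)),((555,190),(30,-100,50)),((493,376),(-55,-50,60))]
side=[((232,570),(-100,170,15)),((457,232),(-100,-170,15)),((38,422),(60,160,50)),((72,437),(30,160,50)),((262,195),(30,-100,50)),((336,272),(-55,-50,60))]
def J(q,P): 
    P=np.array(P,float)/1000;c,s=np.cos(q[2]),np.sin(q[2]);return P@np.array([[c,s,0],[-s,c,0],[0,0,1]])+[q[0],q[1],0]
def res(q): return np.r_[(proj('top',J(q,[p for _,p in top]))-T([c for c,_ in top])).ravel(),(proj('side',J(q,[p for _,p in side]))-S([c for c,_ in side])).ravel()]
if __name__=='__main__':
    np.set_printoptions(precision=4,suppress=True)
    r=least_squares(res,[.55,0,.1]);print(r.x,r.fun.reshape(-1,2).round(1).tolist())
    q=r.x;np.save('q.npy',q);print('socket',J(q,[(-55,-50,60)]))
    R=lambda a:(a-[q[0],q[1],0])@np.array([[np.cos(q[2]),-np.sin(q[2]),0],[np.sin(q[2]),np.cos(q[2]),0],[0,0,1]])*1000
    print('blank top-face corners in jig',R(onz('top',T([(228,258),(517,207),(240,340),(527,285)]),.06)))
    print('blank side',R(onz('side',S([(145,350),(195,370),(303,222),(262,207)]),.06)))
    o=np.zeros((600,800,3),np.uint8)
    for i,(n,y,x) in enumerate((('top',155,132),('side',220,160))):
        a=cv2.imread(f'pics/{n}0.png')[y:y+40,x:x+40].astype(float); a=np.clip((a/255)**.5*1.5-.35,0,1)*255
        o[:400,i*400:i*400+400]=cv2.resize(a.astype(np.uint8),(400,400),interpolation=cv2.INTER_CUBIC)
    a=cv2.imread('pics/top0.png')[205:226,268:308]  # hex head
    o[400:600,:381]=cv2.resize(a,(381,200),interpolation=cv2.INTER_CUBIC)
    a=cv2.imread('pics/side0.png')[175:205,270:310]; o[400:600,400:667]=cv2.resize(a,(267,200),interpolation=cv2.INTER_CUBIC)
    cv2.imwrite('pics/c3.png',o)
E
python3 fit.py
```

```text
[ 0.5263 -0.0252  0.1738] [[-0.1, 0.7], [0.3, -0.5], [0.3, -0.0], [-1.1, -0.4], [0.7, 0.3], [0.2, -0.3], [-0.1, -0.1], [0.6, -0.4], [-0.9, 0.1], [-0.2, 1.0], [0.7, -0.8], [-0.1, 0.5]]
socket [[ 0.4808 -0.0839  0.06  ]]
blank top-face corners in jig [[ 26.1746  71.0039  60.    ]
 [ 25.5972 -76.6393  60.    ]
 [-15.4016  72.3393  60.    ]
 [-13.9266 -74.3574  60.    ]]
blank side [[ 24.3278  76.3097  60.    ]
 [-13.3256  72.9454  60.    ]
 [-12.0021 -80.3264  60.    ]
 [ 20.251  -77.3381  60.    ]]
```

View pics/c3.png

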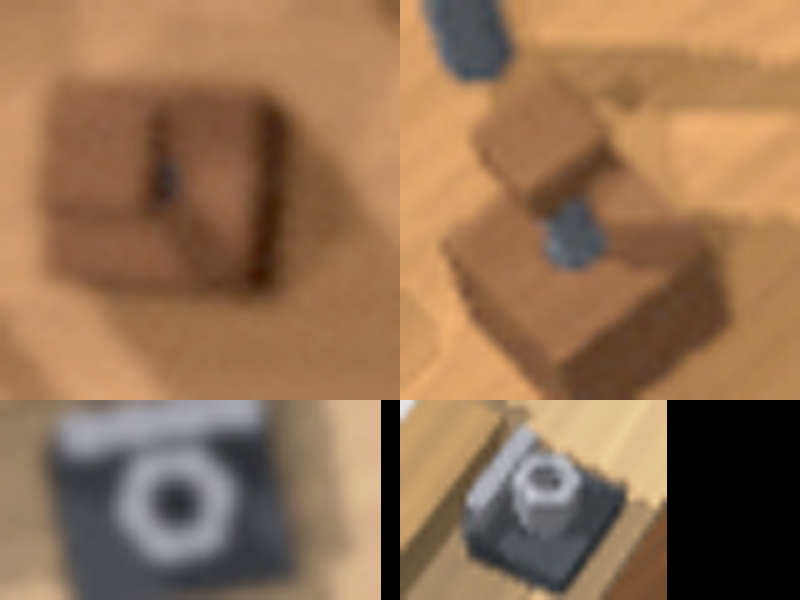

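```bash
cat > m.py <<'E'
from fit import *
np.set_printoptions(precision=4,suppress=True)
q=np.load('q.npy')
A=lambda c:(np.array(c,float)+.5)/10-.5+[132,155]
B=lambda c:(np.array(c,float)+.5)/10-.5+[160,220]
print('grip top z.115 top',onz('top',A([(45,80),(152,83),(153,208),(43,205)]),.115))
print('grip side',onz('side',B([(74,135),(137,73),(210,138),(140,190)]),.115))
print('stand top z.05 side',onz('side',B([(42,240),(305,240),(163,360)]),.05), 'top', onz('top',A([(252,95),(252,290),(45,285)]),.05))
print('shaft at z.05 side',onz('side',B([(175,262)]),.05))
for n in('hinge',(45,-138,70)),('flagstart',(115,-138,105)),('blankend',(7,73,40)),('home end',(7.5,20,40)):
    print(n[0],J(q,[n[1]]))
print('jig axes x',np.cos(q[2]),np.sin(q[2]))
from scipy.spatial.transform import Rotation as Ro
w=manip.get_obs()['tool_rot'];print('tool axes cols\n',Ro.from_quat([w[1],w[2],w[3],w[0]]).as_matrix())
# hex: rectify head top plane, several frames already static; radial harmonic
soc=J(q,[(-55,-50,60)])[0]
for n in('top','side'):
    im=cv2.imread(f'pics/{n}0.png');g=im.astype(np.float32).mean(2)
    N=161;ax=np.linspace(-.024,.024,N);X,Y=np.meshgrid(ax,ax)
    P=np.c_[X.ravel()+soc[0],Y.ravel()+soc[1],np.full(X.size,.06)]
    uv=proj(n,P).astype(np.float32).reshape(N,N,2)
    r=cv2.remap(g,uv[...,0],uv[...,1],cv2.INTER_CUBIC)
    m=(r>105).astype(np.uint8);cs,_=cv2.findContours(m,cv2.RETR_EXTERNAL,cv2.CHAIN_APPROX_NONE)
    c=[c for c in cs if cv2.pointPolygonTest(c,(80,80),False)>=0]
    print(n,r[80,::8].round(),r[::8,80].round())
    if c:
        c=c[0];M=cv2.moments(c);cx,cy=M['m10']/M['m00'],M['m01']/M['m00'];print('centre off mm',(cx-80)*.3,(cy-80)*.3,'area mm2',M['m00']*.09,'(hex 832)')
        d=c[:,0]-[cx,cy];th=np.arctan2(d[:,1],d[:,0]);rr=np.hypot(*d.T)
        tt=np.linspace(-np.pi,np.pi,360);i=np.argsort(th);rr=np.interp(tt,th[i],rr[i])
        for k in(1,2,3,4,5,6): 
            f=(rr*np.exp(1j*k*tt)).mean(); print(k,abs(f)*2*.3,end=' ')
        a=np.angle(f)/6; print('corner yaw deg mod60',np.degrees(a)%60)
        s=(q[2]-a)%(np.pi/3);print('screw',s)
E
python3 m.py
```

```text
grip top z.115 top [[0.6273 0.3335 0.115 ]
 [0.6263 0.3038 0.115 ]
 [0.5917 0.303  0.115 ]
 [0.5927 0.3335 0.115 ]]
grip side [[0.6211 0.3314 0.115 ]
 [0.6237 0.3048 0.115 ]
 [0.5905 0.3054 0.115 ]
 [0.5924 0.3308 0.115 ]]
stand top z.05 side [[0.6399 0.3445 0.05  ]
 [0.5794 0.2902 0.05  ]
 [0.5806 0.347  0.05  ]] top [[0.6312 0.29   0.05  ]
 [0.5744 0.2893 0.05  ]
 [0.5762 0.3497 0.05  ]]
shaft at z.05 side [[0.6034 0.3221 0.05  ]]
hinge [[ 0.5945 -0.1533  0.07  ]]
flagstart [[ 0.6635 -0.1412  0.105 ]]
blankend [[0.5206 0.0479 0.04  ]]
home end [[ 0.5303 -0.0042  0.04  ]]
jig axes x 0.9849393429482587 0.17290023340832286
tool axes cols
 [[ 0.9099  0.4149 -0.0003]
 [ 0.4149 -0.9099  0.0009]
 [ 0.0001 -0.001  -1.    ]]
top [ 61.  67.  90. 122. 150. 156. 137. 104.  72.  54.  47.  55.  80. 116.
 148. 159. 146. 127. 128. 150. 167.] [ 71.  69.  80. 109. 144. 161. 150. 121.  86.  59.  47.  51.  70. 101.
 135. 158. 161. 139. 104.  77.  67.]
centre off mm 4.295231607629428 2.158518392370573 area mm2 1321.2 (hex 832)
1 0.5992430189536 2 2.468677823698416 3 1.0925279466710935 4 1.996156073873158 5 1.63369368515134 6 0.317481531879195 corner yaw deg mod60 45.84981043200574
screw 0.420740891211996
side [ 64.  71.  85. 110. 155. 184. 181. 141. 102. 102. 100. 101. 101. 104.
 132. 174. 178. 150. 138. 161. 175.] [179. 152. 148. 174. 185. 174. 150. 126. 111. 103. 100. 108. 126. 152.
 185. 202. 189. 160. 141. 141. 129.]
centre off mm 4.314618895136282 -1.545003908121329 area mm2 1784.745 (hex 832)
1 0.08690661425487671 2 1.6692510596405463 3 0.6173094450310728 4 2.316335566939489 5 1.1304195067304907 6 1.6361056703273287 corner yaw deg mod60 50.40224526682604
screw 0.3412859143618976
```

Jig yaw is about 0.174 and the key is at about (0.608, 0.3185). I'll move to the flag now with the fingers shut.

>>> jog_arm(moves=[[0.82,0.857,0,0,0,-0.0806],[0.82,0.857,0,0,0,-0.0806],[0.82,0.857,0,0,0,-0.0806],[0.82,0.857,0,0,0,-0.0806],[0.82,0.857,0,0,0,-0.0806]], claw=1)

```text
time: 0.72
tool_pos: [0.4757, -0.3421, 0.2312]
tool_rot: [-0.0, 0.996, 0.087, -0.0]
force: [0.3, -1.3, 0.2]
grip_width: 0.0002
```

```bash
cat > hexfit.py <<'E'
from fit import *
def hexfit(n,im,q,bad=(None,None),z=.06):
    soc=J(q,[(-55,-50,60)])[0]; g=im.astype(np.float32).mean(2)
    th=np.radians(np.arange(0,360,3));rs=np.arange(9,24,.25)/1000
    D=np.stack([np.cos(th),np.sin(th)],1);pts=[]
    P=np.concatenate([np.c_[soc[0]+rs*d[0],soc[1]+rs*d[1],np.full(len(rs),z)] for d in D])
    uv=proj(n,P).astype(np.float32); v=cv2.remap(g,uv[None,:,0],uv[None,:,1],cv2.INTER_CUBIC)[0].reshape(len(th),-1)
    for t,d,row in zip(th,D,v):
        k=row[:28].argmax(); gr=np.diff(row)[k:k+24]; j=gr.argmin()
        # subpixel centroid of the negative gradient
        w=np.clip(-gr[max(0,j-8):j+9],0,None); 
        if gr[j]>-2.5: continue
        r=(rs[k+max(0,j-8)]+ (np.arange(len(w))+.5)@w/w.sum()*.00025); pts.append((t,r*d[0],r*d[1]))
    pts=np.array(pts);js=q[2]  # jaw side: jig +x
    ang=(pts[:,0]-js+np.pi)%(2*np.pi)-np.pi
    p=pts[np.abs(ang)>np.radians(60)] if n=='top' else pts[(np.abs(ang)>np.radians(60))]
    def f(x):
        d=p[:,1:]*1000-x[:2];a=np.arctan2(d[:,1],d[:,0])-x[2];k=(a+np.pi/6)%(np.pi/3)-np.pi/6-np.pi/6*0
        b=(a%(np.pi/3))-np.pi/6; return np.hypot(*d.T)*np.cos(b)-x[3]
    out=[]
    for a0 in np.radians(range(0,60,6)):
        r=least_squares(f,[0,0,a0,15.5],loss='soft_l1');out.append((r.cost,*r.x[:2],np.degrees(r.x[2])%60,r.x[3]))
    out.sort();return len(p),out
if __name__=='__main__':
    q=np.load('q.npy')
    for n in('top','side'):
        N,o=hexfit(n,cv2.imread(f'pics/{n}0.png'),q);print(n,N)
        seen=[]
        for c in o:
            if all(abs(c[3]-s)>2 for s in seen): seen.append(c[3]);print(np.round(c,2),'screw',((q[2]-np.radians(c[3]))%(np.pi/3)).round(3))
E
python3 hexfit.py
```

```text
top 80
[12.78 -0.05  0.79 38.6  16.18] screw 0.547
[13.03 -0.    0.86 41.78 16.19] screw 0.492
[13.09 -0.05  0.76 34.78 16.18] screw 0.614
side 70
[ 3.75  1.01 -1.26 41.26 15.43] screw 0.501
```

>>> jog_arm(moves=[[0.385,0.404,0,0,0,0],[0.385,0.404,0,0,0,0],[0.385,0.404,0,0,0,0],[0.385,0.404,0,0,0,0],[0.385,0.404,0,0,0,0]])

```text
time: 1.35
tool_pos: [0.6686, -0.1389, 0.2307]
tool_rot: [-0.0, 0.996, 0.088, -0.0]
force: [-0.2, -0.3, -0.7]
grip_width: 0.0002
```

>>> jog_arm(moves=[[0,0,-0.124,0,0,0],[0,0,-0.246,0,0,0],[0,0,-0.246,0,0,0]])

```text
time: 1.72
tool_pos: [0.6649, -0.141, 0.104]
tool_rot: [-0.002, 0.996, 0.087, -0.004]
force: [0.0, -0.1, 0.0]
grip_width: -0.0002
```

>>> jog_arm(moves=[[-0.059,-0.0104,0,0,0,0],[-0.118,-0.0208,0,0,0,0],[-0.1615,-0.0284,0.002,0,0,0],[-0.2068,-0.0363,-0.02,0,0,0],[-0.2324,-0.0408,-0.036,0,0,0]])

```text
time: 2.35
tool_pos: [0.5513, -0.1629, 0.0926]
tool_rot: [0.001, 0.996, 0.087, 0.002]
force: [0.6, -0.2, 0.2]
grip_width: 0.0
```

>>> jog_arm(moves=[[0,0,-0.003,0,0,0],[0,0,-0.006,0,0,0]])

```text
time: 2.6
tool_pos: [0.5518, -0.1623, 0.088]
tool_rot: [0.0, 0.996, 0.087, 0.001]
force: [-0.2, -0.8, 1.5]
grip_width: 0.0001
```

>>> jog_arm(moves=[[0,0,-0.003,0,0,0],[0,0,-0.006,0,0,0],[0,0,-0.009,0,0,0]])

```text
time: 2.98
tool_pos: [0.551, -0.162, 0.0827]
tool_rot: [0.0, 0.996, 0.087, -0.0]
force: [-0.2, 0.1, 1.1]
grip_width: -0.0003
```

>>> jog_arm(moves=[[0,0,-0.002,0,0,0],[0,0,-0.004,0,0,0]])

```text
time: 3.22
tool_pos: [0.5509, -0.1621, 0.0818]
tool_rot: [0.0, 0.996, 0.087, 0.0]
force: [-6.7, 1.7, 21.4]
grip_width: 0.0003
```

>>> jog_arm(moves=[[0,0,0.09,0,0,0],[-0.072,0.49,0.09,0,0,0],[-0.072,0.49,0.09,0,0,0],[-0.072,0.49,0.09,0,0,0],[-0.072,0.49,0.09,0,0,0]])

```text
time: 3.85
tool_pos: [0.5144, 0.0848, 0.1259]
tool_rot: [0.0, 0.996, 0.087, 0.0]
force: [0.8, 0.9, 0.3]
grip_width: 0.0
```

>>> jog_arm(moves=[[0,0,0,0,0,0]])

```text
time: 3.98
tool_pos: [0.514, 0.0863, 0.1259]
tool_rot: [-0.0, 0.996, 0.09, -0.0]
force: [-1.0, -0.7, 0.4]
grip_width: -0.0005
```

Run:
```python
from h import *
np.set_printoptions(precision=4,suppress=True)
o=manip.get_obs();print(o['tool_pos'],o['tool_rot'],o['force'])
t=manip.grab_frame('top');s=manip.grab_frame('side');cv2.imwrite('pics/top1.png',t);cv2.imwrite('pics/side1.png',s)
o=np.zeros((600,800,3),np.uint8);o[:297,:400]=cv2.resize(t[150:254,200:340],(400,297),interpolation=3);o[:595,410:790]=cv2.resize(s[110:265,222:321],(380,595),interpolation=3);cv2.imwrite('pics/c4.png',o)
```

```text
[0.514  0.0863 0.1259] [-0.0001  0.996   0.0896 -0.0001] [-0.9572 -0.7236  0.4386]
```

View pics/c4.png

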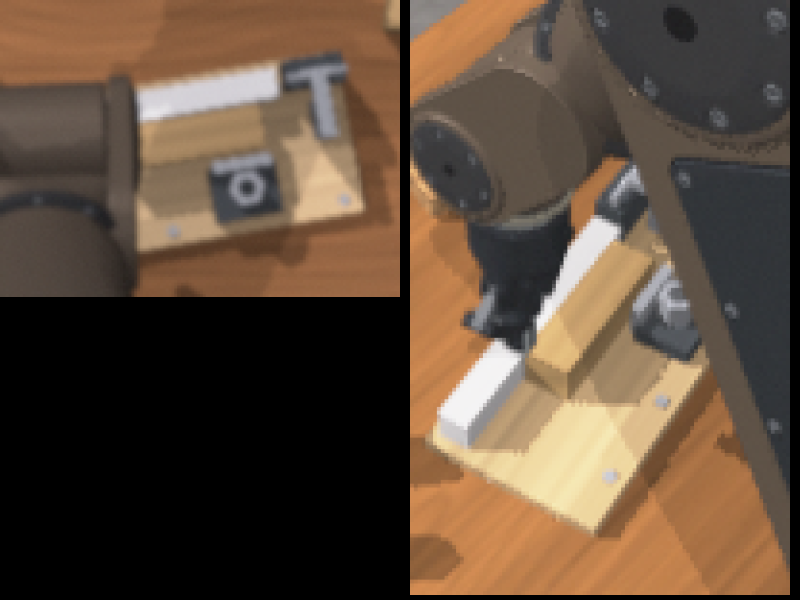

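The flag is down across the channel: it shows as a T at about (325,95). Next I'll lower and push the blank.

>>> jog_arm(moves=[[0,0,-0.1,0,0,0],[0,0,-0.188,0,0,0],[0,0,-0.188,0,0,0]])

```text
time: 4.45
tool_pos: [0.5138, 0.0814, 0.0297]
tool_rot: [-0.0, 0.996, 0.086, -0.003]
force: [-0.7, -0.7, 1.4]
grip_width: -0.0001
```

>>> jog_arm(moves=[[0.006,-0.034,0,0,0,0],[0.011,-0.062,0,0,0,0],[0.015,-0.085,0,0,0,0],[0.0185,-0.105,0,0,0,0],[0.022,-0.123,0,0,0,0]])

```text
time: 5.08
tool_pos: [0.5261, 0.0207, 0.0321]
tool_rot: [0.0, 0.996, 0.087, 0.0]
force: [-0.2, 2.1, 1.4]
grip_width: 0.0001
```

>>> jog_arm(moves=[[0.0007,-0.004,0,0,0,0],[0.0014,-0.008,0,0,0,0]])

```text
time: 5.32
tool_pos: [0.5265, 0.0174, 0.0318]
tool_rot: [0.0, 0.996, 0.087, -0.0]
force: [-0.4, 1.3, 1.1]
grip_width: -0.0001
```

>>> jog_arm(moves=[[0.0007,-0.004,0,0,0,0],[0.0014,-0.008,0,0,0,0]])

```text
time: 5.58
tool_pos: [0.5272, 0.0135, 0.0318]
tool_rot: [0.0, 0.996, 0.087, -0.0]
force: [-1.2, 1.7, 1.5]
grip_width: -0.0003
```

>>> jog_arm(moves=[[0.0004,-0.002,0,0,0,0],[0.0008,-0.004,0,0,0,0]])

```text
time: 5.82
tool_pos: [0.5277, 0.0113, 0.0318]
tool_rot: [0.0, 0.996, 0.087, -0.0]
force: [-0.4, 1.9, 0.3]
grip_width: 0.0002
```

>>> jog_arm(moves=[[0.0004,-0.002,0,0,0,0],[0.0008,-0.004,0,0,0,0]])

```text
time: 6.08
tool_pos: [0.5281, 0.0093, 0.0318]
tool_rot: [0.0, 0.996, 0.087, 0.0]
force: [-0.3, 2.0, 0.5]
grip_width: 0.0
```

>>> jog_arm(moves=[[0.0004,-0.002,0,0,0,0],[0.0008,-0.004,0,0,0,0]])

```text
time: 6.32
tool_pos: [0.5285, 0.0073, 0.0318]
tool_rot: [0.0, 0.996, 0.087, -0.0]
force: [-0.6, 3.9, 0.6]
grip_width: -0.0001
```

>>> jog_arm(moves=[[0.0004,-0.002,0,0,0,0],[0.0008,-0.004,0,0,0,0]])

```text
time: 6.58
tool_pos: [0.5283, 0.0067, 0.0318]
tool_rot: [-0.001, 0.996, 0.087, -0.001]
force: [-2.3, 22.4, 3.7]
grip_width: 0.0001
```

The blank met the flag (22 N reaction). I'll back off, rise and rotate towards the key.

>>> jog_arm(moves=[[-0.0104,0.059,0,0,0,0],[-0.0104,0.059,0.12,0,0,0],[-0.0104,0.059,0.24,0,0,0.05],[-0.0104,0.059,0.36,0,0,0.11],[-0.0104,0.059,0.4,0,0,0.17]])

```text
time: 7.2
tool_pos: [0.5245, 0.0347, 0.2355]
tool_rot: [0.001, 0.937, 0.349, 0.002]
force: [-0.2, -0.0, -0.3]
grip_width: -0.0003
```

>>> jog_arm(moves=[[0.034,0.11,0,0,0,0.06],[0.068,0.22,0,0,0,0.12],[0.1,0.33,0,0,0,0.18],[0.136,0.45,0,0,0,0.24],[0.17,0.56,0,0,0,0.3]], claw=-1)

```text
time: 7.82
tool_pos: [0.6091, 0.3168, 0.2317]
tool_rot: [0.0, 0.678, 0.735, 0.0]
force: [0.7, -0.5, 0.3]
grip_width: 0.0851
```

>>> jog_arm(moves=[[0,0,0,0,0,0.06],[0,0,0,0,0,0.12],[0,0,0,0,0,0.18],[0,0,0,0,0,0.24],[0,0,0,0,0,0.3]])

```text
time: 8.45
tool_pos: [0.6087, 0.3146, 0.2316]
tool_rot: [-0.0, 0.273, 0.962, -0.0]
force: [0.1, 0.4, -0.9]
grip_width: 0.0851
```

Run:
```python
from h import *
np.set_printoptions(precision=4,suppress=True)
from scipy.spatial.transform import Rotation as Ro
o=manip.get_obs();w=o['tool_rot'];R=Ro.from_quat([w[1],w[2],w[3],w[0]]).as_matrix()
print(o['tool_pos'],'y yaw',np.degrees(np.arctan2(R[1,1],R[0,1])),o['joint_pos'],o['grip_width'])
```

```text
[0.6087 0.3146 0.2316] y yaw 58.26799040555543 [ 0.3808  0.579   1.3954 -0.0002  1.1674 -0.6361] 0.08508055312222042
```

>>> jog_arm(moves=[[-0.0014,0.008,0,0,0,0.058],[-0.0014,0.008,0,0,0,0.116],[-0.0014,0.008,0,0,0,0.176],[-0.0014,0.008,-0.1,0,0,0.176],[-0.0014,0.008,-0.18,0,0,0.176]])

```text
time: 9.07
tool_pos: [0.6078, 0.3185, 0.1404]
tool_rot: [-0.0, 0.004, 1.0, -0.0]
force: [0.5, -0.0, 0.2]
grip_width: 0.0856
```

>>> jog_arm(moves=[[0,0,-0.05,0,0,0],[0,0,-0.09,0,0,0],[0,0,-0.115,0,0,0],[0,0,-0.115,0,0,0]])

```text
time: 9.57
tool_pos: [0.6079, 0.3187, 0.0839]
tool_rot: [-0.0, 0.004, 1.0, -0.0]
force: [0.9, -0.3, 0.6]
grip_width: 0.0856
```

Run:
```python
from h import *
np.set_printoptions(precision=4,suppress=True)
o=manip.get_obs();print(o['tool_pos'],o['tool_rot'],o['force'])
t=manip.grab_frame('top');s=manip.grab_frame('side')
c=np.zeros((600,800,3),np.uint8);c[:400,:400]=cv2.resize(t[140:210,110:180],(400,400),interpolation=3);c[:400,400:]=cv2.resize(s[205:265,150:210],(400,400),interpolation=3);cv2.imwrite('pics/c5.png',c)
```

```text
[0.6079 0.3187 0.0839] [-0.0004  0.0035  1.     -0.0001] [ 0.8793 -0.2591  0.5804]
```

View pics/c5.png

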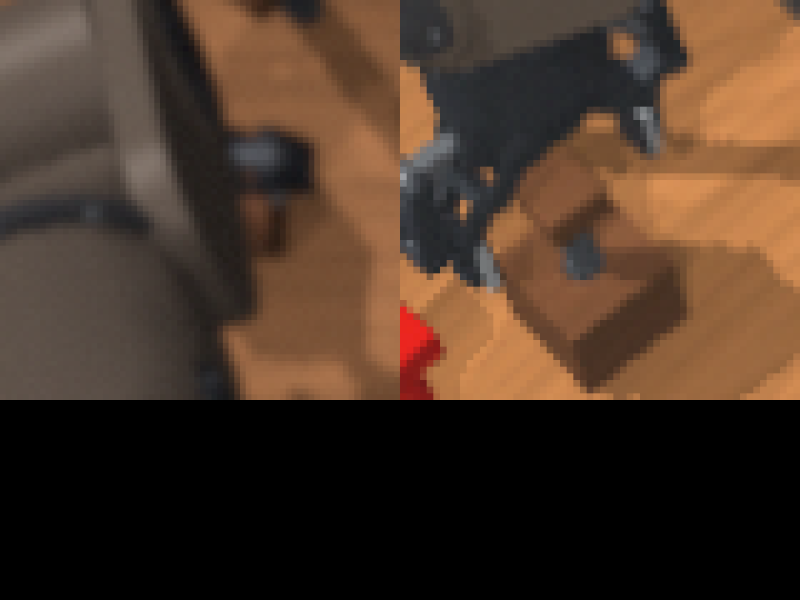

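The grip sits between the open fingers (side view, about (565,185)). I'll close and lift.

>>> jog_arm(moves=[[0,0,0,0,0,0],[0,0,0,0,0,0],[0,0,0,0,0,0],[0,0,0,0,0,0],[0,0,0,0,0,0]], claw=1, squeeze=80)

```text
time: 10.3
tool_pos: [0.6082, 0.3188, 0.0849]
tool_rot: [0.0, 0.003, 1.0, 0.0]
force: [-1.0, -1.5, 6.4]
grip_width: 0.0309
```

>>> jog_arm(moves=[[0,0,0.04,0,0,0],[0,0,0.09,0,0,0],[0,0,0.16,0,0,0],[0,0,0.26,0,0,0],[0,0,0.36,0,0,0]])

```text
time: 10.92
tool_pos: [0.6076, 0.3188, 0.2668]
tool_rot: [-0.0, 0.003, 1.0, 0.0]
force: [-0.3, 0.2, -2.5]
grip_width: 0.0307
```

>>> jog_arm(moves=[[-0.06,-0.08,0.06,0,0,-0.03],[-0.13,-0.18,0.12,0,0,-0.06],[-0.2,-0.28,0.166,0,0,-0.111],[-0.26,-0.36,0.166,0,0,-0.111],[-0.315,-0.438,0.166,0,0,-0.111]])

```text
time: 11.55
tool_pos: [0.4487, 0.0986, 0.3487]
tool_rot: [0.001, 0.177, 0.984, 0.0]
force: [0.7, 0.3, -1.9]
grip_width: 0.0306
```

>>> jog_arm(moves=[[0,0,0,0,0,0],[0,0,0,0,0,0]])

```text
time: 11.8
tool_pos: [0.4506, 0.1, 0.3482]
tool_rot: [0.001, 0.177, 0.984, 0.0]
force: [0.5, -0.2, -2.0]
grip_width: 0.0308
```

Run:
```python
from h import *
np.set_printoptions(precision=4,suppress=True)
o=manip.get_obs();p=o['tool_pos'];print(p,o['tool_rot'],o['force'],o['wrist_torque'])
s=np.mean([manip.grab_frame('side') for _ in range(3)],axis=0).astype(np.uint8);cv2.imwrite('pics/side6.png',s)
a=np.array
ax=proj('side',[p+a([0,0,.01]),p+a([0,0,-.076])]);print('expected axis px grip, tip',ax)
x,y=ax.mean(0).round().astype(int);x0,y0=x-25,y-25;print(x0,y0)
c=cv2.resize(s[y0:y0+50,x0:x0+50],(600,600),interpolation=cv2.INTER_CUBIC)
cv2.imwrite('pics/c6.png',c)
```

```text
[0.4506 0.1    0.3482] [0.0006 0.1772 0.9842 0.0003] [ 0.4505 -0.2363 -1.9604] [ 0.0156  0.0297 -0.0249]
expected axis px grip, tip [[264.0866 160.8699]
 [263.6115 182.7677]]
239 147
```

View pics/c6.png

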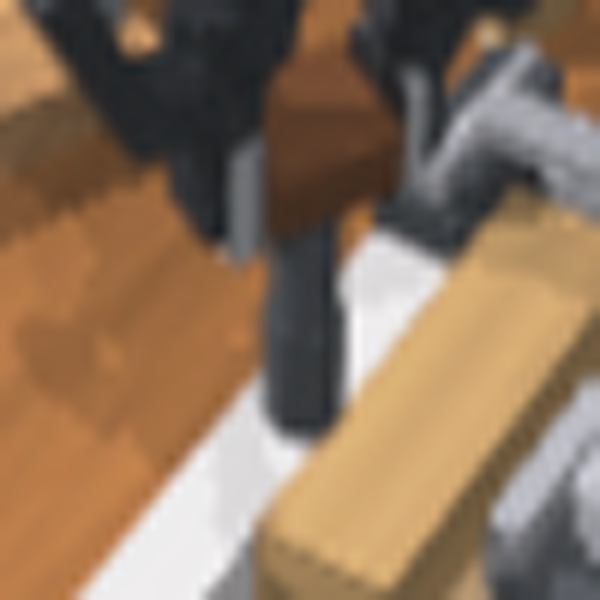

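The key hangs straight: the shaft axis is at column 263.9 (263.6 expected) and the tip is at row 182.7. An intensity profile should show the facets.

Run:
```python
from h import *
s=cv2.imread('pics/side6.png').astype(float)
print(s[168:180,258:272].mean(2).round().astype(int)); print(s[169:176,258:272].mean((0)).round())
```

```text
[[109 113 101  84  65  58  57  58  54  99 186 219 220 220]
 [112 108 114  92  75  61  58  58  54 133 215 221 220 219]
 [114 116 117  93  74  65  59  57  55 164 217 220 219 219]
 [115 118 115  89  75  65  59  58  55 160 217 220 219 227]
 [117 116 106  86  73  65  59  59  55 121 221 228 227 236]
 [117 115 101  85  76  64  59  58  54  94 231 237 237 237]
 [122 119 102  82  77  65  59  62  54  98 231 237 237 234]
 [124 121 101  80  69  61  60  64  54  99 231 236 236 218]
 [111 109 100  81  66  57  58  57  53 100 230 236 230 189]
 [110 110 112  83  66  59  57  56  54 107 230 230 200 173]
 [110 122 148  91  66  58  58  57  53 115 226 200 172 172]
 [122 175 177  99  67  58  57  58  54 123 207 176 171 172]]
[[ 70. 113. 168.]
 [ 68. 112. 168.]
 [ 69. 105. 150.]
 [ 80.  85.  95.]
 [ 77.  74.  71.]
 [ 68.  63.  60.]
 [ 62.  58.  56.]
 [ 63.  59.  57.]
 [ 57.  54.  52.]
 [124. 123. 125.]
 [223. 222. 225.]
 [228. 227. 229.]
 [228. 227. 229.]
 [225. 226. 230.]]
```

The profile shows three shading levels, so a flat faces the camera and the key's corners are at about 40° mod 60, already matching the socket. I'll move above it.

>>> jog_arm(moves=[[0.02,-0.12,-0.04,0,0,0],[0.04,-0.24,-0.12,0,0,0],[0.061,-0.34,-0.2,0,0,0],[0.061,-0.368,-0.29,0,0,0],[0.061,-0.368,-0.36,0,0,0]])

```text
time: 12.58
tool_pos: [0.4811, -0.0852, 0.1648]
tool_rot: [-0.001, 0.178, 0.984, 0.0]
force: [-0.1, 0.1, -2.0]
grip_width: 0.0311
```

>>> jog_arm(moves=[[0,0,-0.02,0,0,0],[0,0,-0.03,0,0,0],[0,0,-0.03,0,0,0]])

```text
time: 12.95
tool_pos: [0.4816, -0.0838, 0.1531]
tool_rot: [0.001, 0.176, 0.984, -0.0]
force: [0.1, 0.2, -2.0]
grip_width: 0.0312
```

Run:
```python
from h import *
np.set_printoptions(precision=4,suppress=True)
o=manip.get_obs();p=o['tool_pos'];print(p,o['tool_rot'],o['force'])
t=manip.grab_frame('top');s=manip.grab_frame('side');cv2.imwrite('pics/side7.png',s);cv2.imwrite('pics/top7.png',t)
a=np.array
e=proj('side',[p+a([0,0,-.076]),[.4813,-.0841,.06]]);print(e)
x,y=e.mean(0).round().astype(int)
c=np.zeros((600,800,3),np.uint8);c[:500,:500]=cv2.resize(s[y-25:y+25,x-25:x+25],(500,500),interpolation=3)
c[:300,500:]=cv2.resize(t[195:245,265:315],(300,300),interpolation=3)
print(x-25,y-25);cv2.imwrite('pics/c7.png',c)
```

```text
[ 0.4816 -0.0838  0.1531] [ 0.0007  0.1765  0.9843 -0.    ] [ 0.1144  0.1599 -1.9687]
[[291.7259 183.4024]
 [291.4718 186.627 ]]
267 160
```

View pics/c7.png

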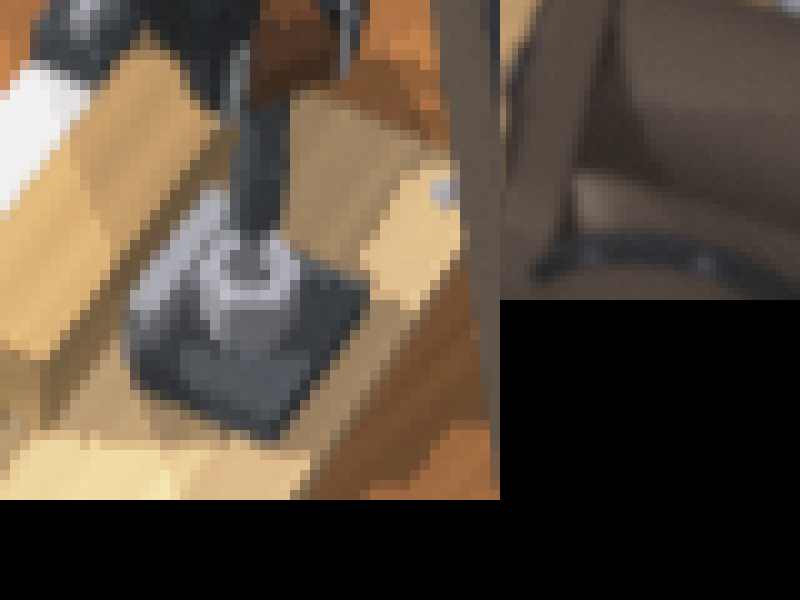

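The tip is at (258,235) and the socket mouth at (250,268) in the crop, so they are aligned within about 1.5 mm. I'll descend gently.

>>> jog_arm(moves=[[0.0012,0.001,-0.02,0,0,0],[0.0012,0.001,-0.03,0,0,0],[0.0012,0.001,-0.036,0,0,0],[0.0012,0.001,-0.042,0,0,0],[0.0012,0.001,-0.046,0,0,0]])

```text
time: 13.68
tool_pos: [0.4816, -0.0837, 0.1292]
tool_rot: [0.0, 0.177, 0.984, 0.0]
force: [-0.2, -0.8, -0.8]
grip_width: 0.0308
```

>>> jog_arm(moves=[[0,0,-0.004,0,0,0],[0,0,-0.007,0,0,0]])

```text
time: 13.92
tool_pos: [0.4817, -0.0838, 0.1258]
tool_rot: [0.0, 0.177, 0.984, -0.0]
force: [0.1, -0.9, -1.0]
grip_width: 0.0307
```

>>> jog_arm(moves=[[0,0,-0.005,0,0,0],[0,0,-0.01,0,0,0],[0,0,-0.015,0,0,0]])

```text
time: 14.3
tool_pos: [0.4817, -0.0838, 0.1182]
tool_rot: [0.0, 0.177, 0.984, -0.0]
force: [-0.5, -2.9, 0.4]
grip_width: 0.0307
```

>>> jog_arm(moves=[[0,0,-0.004,0,0,0],[0,0,-0.007,0,0,0]])

```text
time: 14.55
tool_pos: [0.4817, -0.0837, 0.1147]
tool_rot: [0.0, 0.177, 0.984, -0.0]
force: [0.1, -3.8, -0.1]
grip_width: 0.0306
```

>>> jog_arm(moves=[[0,-0.0012,-0.002,0,0,0],[0,-0.0012,-0.004,0,0,0],[0,-0.0012,-0.006,0,0,0]])

```text
time: 14.92
tool_pos: [0.4816, -0.0842, 0.1117]
tool_rot: [-0.0, 0.177, 0.984, 0.0]
force: [-0.4, 0.0, -2.1]
grip_width: 0.031
```

>>> jog_arm(moves=[[0,0,0,0,0,-0.03],[0,0,0,0,0,-0.07],[0,0,0,0,0,-0.12],[0,0,0,0,0,-0.17],[0,0,0,0,0,-0.22]])

```text
time: 15.55
tool_pos: [0.4823, -0.0843, 0.1118]
tool_rot: [0.001, 0.502, 0.865, 0.0]
force: [3.7, 0.5, -4.7]
grip_width: 0.0307
```

```bash
cat > st.py <<'E'
from h import *
from scipy.spatial.transform import Rotation as Ro
np.set_printoptions(precision=3,suppress=True)
o=manip.get_obs();w=o['tool_rot'];R=Ro.from_quat([w[1],w[2],w[3],w[0]]).as_matrix()
print(o['time'],o['tool_pos'],'yaw',np.degrees(np.arctan2(R[1,1],R[0,1])).round(1),'F',o['force'],'M',o['wrist_torque'],'j6',o['joint_pos'][5],o['grip_width'])
E
python3 st.py
```

```text
15.55 [ 0.482 -0.084  0.112] yaw 29.7 F [ 3.733  0.47  -4.729] M [ 0.077 -0.922  0.117] j6 -0.8274319691746937 0.03067329711088118
```

>>> jog_arm(moves=[[0.001,0,0,0,0,-0.05],[0.001,0,0,0,0,-0.1],[0.001,0,0,0,0,-0.15],[0.001,0,0,0,0,-0.2],[0.001,0,0,0,0,-0.25]])

```text
time: 16.18
tool_pos: [0.4831, -0.0846, 0.1118]
tool_rot: [0.001, 0.795, 0.607, 0.001]
force: [4.4, -3.3, -5.8]
grip_width: 0.0311
```

```bash
python3 st.py
```

```text
16.175 [ 0.483 -0.085  0.112] yaw -15.3 F [ 4.412 -3.278 -5.83 ] M [-0.691 -1.105  0.172] j6 -0.04156688692679291 0.03112906426167493
```

>>> jog_arm(moves=[[0.002,-0.0016,-0.001,0,0,-0.05],[0.002,-0.0016,-0.001,0,0,-0.1],[0.002,-0.0016,-0.001,0,0,-0.15],[0.002,-0.0016,-0.001,0,0,-0.2],[0.002,-0.0016,-0.001,0,0,-0.25]])

```text
time: 16.8
tool_pos: [0.4837, -0.0856, 0.1117]
tool_rot: [0.001, 0.966, 0.257, 0.001]
force: [-0.1, -4.5, 1.9]
grip_width: 0.0311
```

```bash
python3 st.py
```

```text
16.8 [ 0.484 -0.086  0.112] yaw -60.2 F [-0.115 -4.489  1.9  ] M [-1.162 -0.183  0.176] j6 0.7430355385330543 0.031090775344452183
```

>>> jog_arm(moves=[[-0.001,-0.002,0,0,0,-0.05],[-0.001,-0.002,0,0,0,-0.1],[-0.001,-0.002,0,0,0,-0.15],[-0.001,-0.002,0,0,0,-0.2]])

```text
time: 17.3
tool_pos: [0.4831, -0.0864, 0.1117]
tool_rot: [0.0, 0.999, -0.054, 0.001]
force: [0.2, -3.5, 3.3]
grip_width: 0.0306
```

```bash
python3 st.py
```

```text
17.3 [ 0.483 -0.086  0.112] yaw -96.2 F [ 0.194 -3.525  3.313] M [-0.978  0.002  0.119] j6 1.3690994088463662 0.030618122136758415
```

>>> jog_arm(moves=[[-0.001,-0.001,0,0,0,-0.03],[-0.001,-0.001,0,0,0,-0.05],[-0.001,-0.001,0,0,0,-0.07]])

```text
time: 17.68
tool_pos: [0.4827, -0.0868, 0.1117]
tool_rot: [0.0, 0.987, -0.162, 0.001]
force: [0.2, -1.3, 2.5]
grip_width: 0.0308
```

```bash
python3 st.py
```

```text
17.675 [ 0.483 -0.087  0.112] yaw -108.7 F [ 0.173 -1.318  2.53 ] M [-0.383 -0.215  0.192] j6 1.5846281712218817 0.03082194875757305
```

>>> jog_arm(moves=[[0,0,0,0,0,-0.015],[0,0,0,0,0,-0.03]])

```text
time: 17.92
tool_pos: [0.4826, -0.0868, 0.1117]
tool_rot: [0.0, 0.978, -0.208, 0.001]
force: [0.2, -2.2, 1.9]
grip_width: 0.0306
```

```bash
python3 st.py
```

```text
17.925 [ 0.483 -0.087  0.112] yaw -114.0 F [ 0.216 -2.179  1.934] M [-0.428 -0.142  0.227] j6 1.6782176784450453 0.030635919362783124
```

>>> jog_arm(moves=[[0,0,0,0,0,-0.015],[0,0,0,0,0,-0.03]])

```text
time: 18.18
tool_pos: [0.4825, -0.0868, 0.1117]
tool_rot: [0.0, 0.967, -0.254, 0.001]
force: [0.4, -2.1, 2.0]
grip_width: 0.0308
```

```bash
python3 st.py
```

```text
18.175 [ 0.483 -0.087  0.112] yaw -119.4 F [ 0.449 -2.104  2.043] M [-0.468 -0.048  0.306] j6 1.7723770303023867 0.0308006033736499
```

>>> jog_arm(moves=[[0,0,0,0,0,-0.01],[0,0,0,0,0,-0.02]])

```text
time: 18.42
tool_pos: [0.4824, -0.0867, 0.1116]
tool_rot: [0.0, 0.959, -0.284, 0.0]
force: [0.2, -2.7, 5.6]
grip_width: 0.0311
```

```bash
python3 st.py
```

```text
18.425 [ 0.482 -0.087  0.112] yaw -123.0 F [ 0.244 -2.724  5.615] M [-0.663 -0.052  0.375] j6 1.8351771846363187 0.031060399188294473
```

>>> jog_arm(moves=[[0,0,0,0,0,-0.015],[0,0,0,0,0,-0.03]])

```text
time: 18.68
tool_pos: [0.4823, -0.0867, 0.1115]
tool_rot: [0.0, 0.944, -0.329, 0.0]
force: [0.6, -2.5, 4.3]
grip_width: 0.0309
```

```bash
python3 st.py
python3 - <<'E'
from h import *
s=manip.grab_frame('side');cv2.imwrite('pics/side8.png',s)
cv2.imwrite('pics/c8.png',cv2.resize(s[155:225,250:320],(600,600),interpolation=3))
E
```

```text
18.675 [ 0.482 -0.087  0.112] yaw -128.5 F [ 0.644 -2.469  4.326] M [-0.657 -0.036  0.455] j6 1.9299882881668489 0.03088970054840175
```

View pics/c8.png

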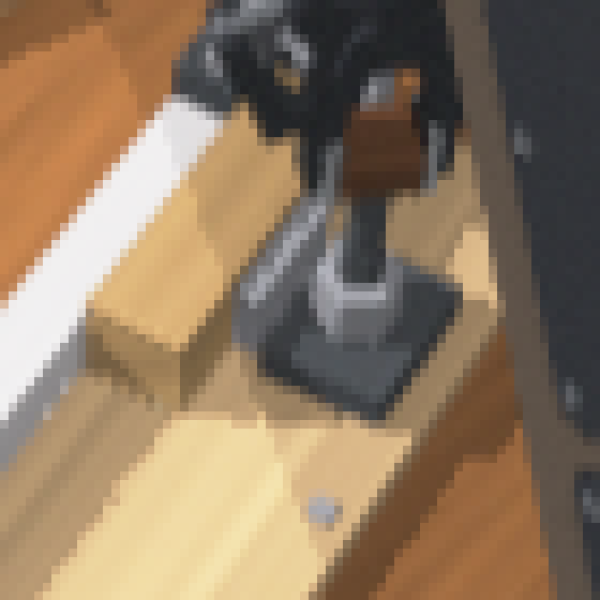

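>>> jog_arm(moves=[[0,0,0,0,0,-0.015],[0,0,0,0,0,-0.03]])

```text
time: 18.98
tool_pos: [0.4822, -0.0867, 0.1115]
tool_rot: [0.0, 0.928, -0.373, 0.0]
force: [-0.2, -3.4, 4.4]
grip_width: 0.0308
```

```bash
python3 st.py
```

```text
18.975 [ 0.482 -0.087  0.111] yaw -133.8 F [-0.151 -3.432  4.376] M [-0.731  0.062  0.509] j6 2.023333509845318 0.030802474186741098
```

>>> jog_arm(moves=[[0,0,0,0,0,-0.015],[0,0,0,0,0,-0.03]])

```text
time: 19.23
tool_pos: [0.4821, -0.0867, 0.1114]
tool_rot: [0.0, 0.909, -0.416, 0.0]
force: [-0.1, -3.2, 4.2]
grip_width: 0.0307
```

```bash
python3 st.py
```

```text
19.225 [ 0.482 -0.087  0.111] yaw -139.2 F [-0.13  -3.164  4.155] M [-0.719  0.037  0.351] j6 2.1177053860884762 0.03074403422602305
```

Torque rose from yaw −110° and then dropped, which suggests the screw is already on its stop and the key is slipping. I'll check the head orientation and jaw in the images.

Run:
```python
from hexfit import *
np.set_printoptions(precision=2,suppress=True)
q=np.load('q.npy')
s=np.mean([manip.grab_frame('side') for _ in range(3)],axis=0).astype(np.uint8);cv2.imwrite('pics/side9.png',s)
for f in('side0','side7','side8','side9'):
    N,o=hexfit('side',cv2.imread(f'pics/{f}.png'),q);print(f,N,np.array(o[0]))
# jaw: profile along jig x at jig y=-50-25 and -25, z=54
for f in('side0','side8','side9'):
    g=cv2.imread(f'pics/{f}.png').astype(np.float32).mean(2)
    for y in(-28,-35):
        P=J(q,[(x,y,54) for x in range(-45,0,3)]);uv=proj('side',P).astype(np.float32);print(f,y,cv2.remap(g,uv[None,:,0],uv[None,:,1],1)[0].round().astype(int))
c=np.zeros((600,800,3),np.uint8)
c[:500,:400]=cv2.resize(cv2.imread('pics/side8.png')[165:215,270:310],(400,500),interpolation=3)
c[:500,400:]=cv2.resize(s[165:215,270:310],(400,500),interpolation=3);cv2.imwrite('pics/c9.png',c)
```

```text
side0 70 [ 3.75  1.01 -1.26 41.26 15.43]
side7 74 [ 6.7   0.6  -1.23 38.96 15.2 ]
side8 43 [ 6.08  2.16 -1.01 34.12 15.98]
side9 44 [ 5.61  2.15 -1.09 33.62 15.96]
side0 -28 [ 75  72  86 106 147 175 174 144  99  84  91 131 146 150 154]
side0 -35 [121  82  88 111 151 175 175 155 108  82  89 131 146 151 155]
side8 -28 [ 75  61  64  78  91  95 107 149 153 129 112 103 136 158 173]
side8 -35 [140 118  76  78  89  96 110 148 156 138 107 110 138 152 154]
side9 -28 [ 74  61  65  78  90  95 107 148 152 128 111 103 136 158 173]
side9 -35 [139 118  75  77  89  96 110 148 155 137 106 109 137 152 153]
```

View pics/c9.png

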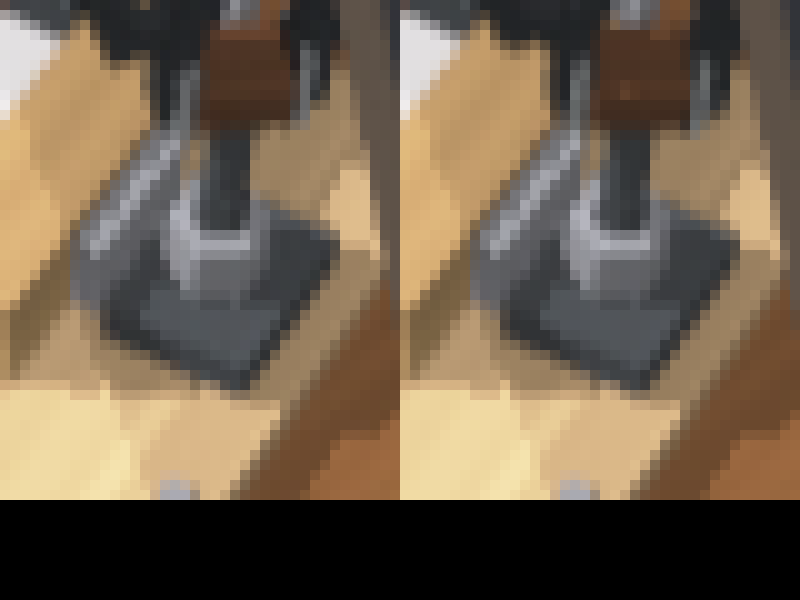

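The head and jaw are identical in both frames although the tool turned 10.7° more, so the screw is against its stop. The jaw has advanced about 9 mm, which fits 0.5 → 3.6 rad. I'll ease back to relieve the wind-up without unscrewing.

>>> jog_arm(moves=[[0,0,0,0,0,0.015],[0,0,0,0,0,0.03]])

```text
time: 19.62
tool_pos: [0.4822, -0.0867, 0.1114]
tool_rot: [0.0, 0.928, -0.372, 0.0]
force: [-0.4, -3.0, 4.0]
grip_width: 0.0308
```

```bash
python3 st.py
```

```text
19.625 [ 0.482 -0.087  0.111] yaw -133.6 F [-0.354 -2.961  3.968] M [-0.821  0.023  0.036] j6 2.0198169389995706 0.030848338662590832
```

>>> jog_arm(moves=[[0,-0.001,0,0,0,0],[0,-0.001,0,0,0,0],[0,-0.001,0,0,0,0],[0,-0.001,0,0,0,0],[0,-0.001,0,0,0,0]], claw=-1)

```text
time: 20.25
tool_pos: [0.4821, -0.087, 0.1113]
tool_rot: [0.0, 0.928, -0.373, -0.0]
force: [-0.4, 0.0, -0.3]
grip_width: 0.0852
```

>>> jog_arm(moves=[[0,0,0.04,0,0,0],[0,0,0.12,0,0,0],[0,0,0.22,0,0,0],[0,0,0.32,0,0,0]])

```text
time: 20.75
tool_pos: [0.4818, -0.0869, 0.2729]
tool_rot: [0.0, 0.928, -0.373, -0.0]
force: [0.7, -0.2, 0.3]
grip_width: 0.0853
```

>>> jog_arm(moves=[[-0.02,-0.12,0,0,0,0],[-0.03,-0.24,0,0,0,0],[-0.04,-0.36,0,0,0,0],[-0.05,-0.48,0,0,0,0],[-0.06,-0.6,0,0,0,0]])

```text
time: 21.38
tool_pos: [0.4516, -0.389, 0.2713]
tool_rot: [-0.0, 0.928, -0.373, 0.0]
force: [1.8, -0.0, 0.6]
grip_width: 0.0854
```

```bash
python3 st.py
python3 - <<'E'
from hexfit import *
np.set_printoptions(precision=2,suppress=True)
q=np.load('q.npy')
t=manip.grab_frame('top');s=manip.grab_frame('side');cv2.imwrite('pics/top10.png',t);cv2.imwrite('pics/side10.png',s)
for n,i in(('side',s),('top',t)): print(n,np.array(hexfit(n,i,q)[1][0]))
c=np.zeros((600,800,3),np.uint8)
c[:300,:400]=cv2.resize(t[150:255,200:340],(400,300),interpolation=3)
c[300:600,:400]=cv2.resize(t,(400,300),interpolation=3)
c[:600,400:]=cv2.resize(s[130:220,260:320],(400,600),interpolation=3);cv2.imwrite('pics/c10.png',c)
E
```

```text
21.375 [ 0.452 -0.389  0.271] yaw -133.8 F [ 1.805 -0.039  0.585] M [ 0.033 -0.064  0.029] j6 1.5132873833482408 0.08539872817352516
side [13.95  0.22 -1.33 50.99 14.73]
top [ 0.75 -1.23  5.49 44.04 13.72]
```

View pics/c10.png

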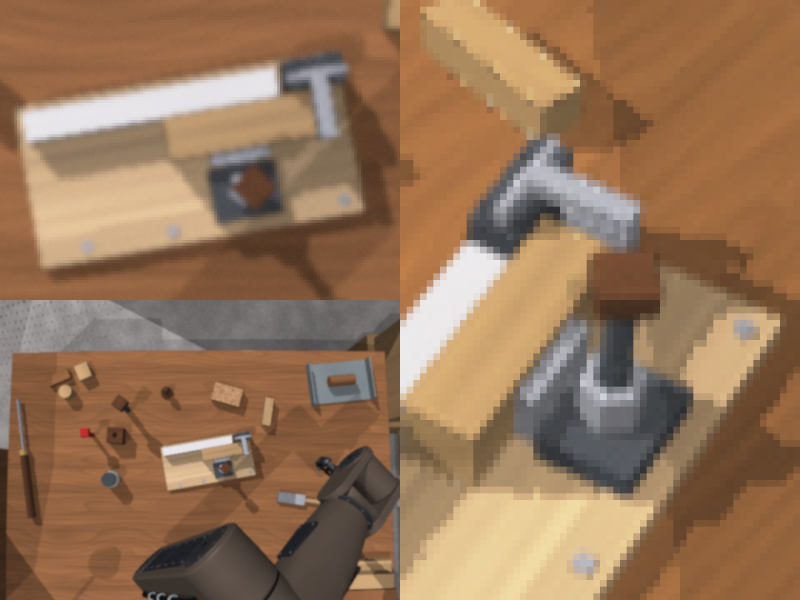

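The key stands in the screw, the flag is down with the blank against it, and the bystanders are in place. I'll do a numeric check of the jaw, blank and grip angle.

Run:
```python
from fit import *
np.set_printoptions(precision=1,suppress=True,linewidth=200)
q=np.load('q.npy')
t0=cv2.imread('pics/top0.png');t=cv2.imread('pics/top10.png');s=cv2.imread('pics/side10.png');s0=cv2.imread('pics/side0.png')
def prof(n,im,pts):
    uv=proj(n,J(q,pts)).astype(np.float32);g=im.astype(np.float32).mean(2);return cv2.remap(g,uv[None,:,0],uv[None,:,1],cv2.INTER_CUBIC)[0].round().astype(int)
X=list(range(-46,34,2));print(X)
for n,a,b in(('top',t0,t),('side',s0,s)):
    for y in(-30,-26):
        print(n,y,'before',prof(n,a,[(x,y,54) for x in X]));print(n,y,'after ',prof(n,b,[(x,y,54) for x in X]))
Y=list(range(-150,40,4));print(Y);print('side y',prof('side',s,[(5,y,60) for y in Y]));print('top y',prof('top',t,[(5,y,60) for y in Y]))
c=proj('top',J(q,[(-55,-50,141)]))[0]
h=cv2.resize(t,None,fx=8,fy=8,interpolation=3).astype(int);x,y=(c*8).astype(int)
roi=h[y-80:y+80,x-80:x+80];m=((roi[...,2]-roi[...,0]>35)&(roi[...,2]<150)).astype(np.uint8)
cs,_=cv2.findContours(m,0,1);k=max(cs,key=cv2.contourArea);r=cv2.minAreaRect(k);print('grip rect',r)
u=(np.array(r[0])+[x-80,y-80])/8;b=(cv2.boxPoints(r)+[x-80,y-80])/8
w=onz('top',b,.141);print('centre',onz('top',[u],.141)*1000,'edge yaw',[np.degrees(np.arctan2(*(w[(i+1)%4]-w[i])[[1,0]]))%90 for i in range(4)])
print('expected centre',J(q,[(-55,-50,141)])*1000)
```

```text
[-46, -44, -42, -40, -38, -36, -34, -32, -30, -28, -26, -24, -22, -20, -18, -16, -14, -12, -10, -8, -6, -4, -2, 0, 2, 4, 6, 8, 10, 12, 14, 16, 18, 20, 22, 24, 26, 28, 30, 32]
top -30 before [ 62  60  60  69  92 118 144 161 166 167 155 134 117 104 105 116 127 136 141 145 148 149 148 145 143 142 140 140 141 143 144 147 149 148 147 142 142 148 172 201]
top -30 after  [ 70  65  61  59  59  60  60  73  96 118 140 150 147 138 129 127 128 135 141 146 149 151 152 152 150 148 146 144 142 143 146 149 152 153 155 153 154 162 180 203]
top -26 before [ 61  59  59  71  94 122 149 165 170 169 160 147 130 116 113 117 126 134 140 145 148 149 148 147 144 141 140 140 141 143 145 147 149 148 148 145 143 152 177 203]
top -26 after  [ 73  66  62  60  60  62  65  75  92 119 142 149 149 141 134 132 135 140 145 148 149 151 152 151 151 149 146 144 143 145 147 149 152 154 154 152 152 157 176 200]
side -30 before [ 91  71  72  80  87 103 135 170 178 181 178 150 105  81  81  81  99 132 148 150 151 153 156 157 156 155 152 150 148 148 149 151 154 156 158 158 157 157 176 203]
side -30 after  [105  87  76  67  71  7
[... 733 characters left out ...]
]
side y [159 135 142 143 135 149 164 159 160 160 160 160 161 161 161 161 161 161 161 161 162 162 162 162 162 162 163 162 162 163 163 163 165 165 164 164 164 166 166 165 166 168 159 123 120 119 109  85]
top y [119 155 172 175 162 129 134 142 144 143 143 144 143 142 143 144 143 143 145 144 143 144 144 144 145 145 144 145 145 145 146 147 146 147 147 147 147 149 147 147 150 150 141 123 118 118 120 118]
grip rect ((84.50000762939453, 82.49999237060547), (94.7522964477539, 89.09545135498047), 45.0)
centre [[480.  -85.1 141. ]] edge yaw [np.float64(44.49239796554302), np.float64(44.572805202338174), np.float64(44.40590596084397), np.float64(44.62111998512833)]
expected centre [[480.8 -83.9 141. ]]
```

The blank's end is at y≈20 as required. The jaw moved only about 8 mm where at least 9 is needed, and the grip angle doesn't fit a seated key at the stop. I'll regrip and probe the play to find the true head angle.

>>> jog_arm(moves=[[0.015,0.12,0,0,0,0],[0.03,0.24,0,0,0,0],[0.045,0.36,0,0,0,0],[0.058,0.48,0,0,0,0],[0.059,0.605,0,0,0,0]])

```text
time: 22.1
tool_pos: [0.4814, -0.0824, 0.2714]
tool_rot: [-0.0, 0.928, -0.373, 0.0]
force: [-0.2, 1.0, 0.1]
grip_width: 0.0856
```

>>> jog_arm(moves=[[0,0,-0.08,0,0,0],[0,0,-0.18,0,0,0],[0,0,-0.27,0,0,0],[0,0,-0.32,0,0,0],[0,0,-0.32,0,0,0]])

```text
time: 22.72
tool_pos: [0.4808, -0.084, 0.1101]
tool_rot: [0.0, 0.928, -0.373, -0.002]
force: [-0.0, 0.9, 0.4]
grip_width: 0.0855
```

```bash
python3 st.py
```

```text
22.725 [ 0.481 -0.084  0.11 ] yaw -133.8 F [-0.024  0.864  0.412] M [-0.019  0.001 -0.014] j6 2.026326284221912 0.08552217324879026
```

>>> jog_arm(moves=[[0,0,0,0,0,0],[0,0,0,0,0,0],[0,0,0,0,0,0],[0,0,0,0,0,0],[0,0,0,0,0,0]], claw=1, squeeze=110)

```text
time: 23.35
tool_pos: [0.4818, -0.0848, 0.1124]
tool_rot: [0.0, 0.928, -0.373, 0.001]
force: [-1.1, -1.1, 8.3]
grip_width: 0.0302
```

```bash
python3 st.py
```

```text
23.35 [ 0.482 -0.085  0.112] yaw -133.8 F [-1.062 -1.098  8.318] M [-0.19   0.398 -0.058] j6 2.026118061331125 0.03015828598049857
```

>>> jog_arm(moves=[[0,0,0,0,0,0.01],[0,0,0,0,0,0.02]])

```text
time: 23.6
tool_pos: [0.4818, -0.0848, 0.1124]
tool_rot: [0.0, 0.939, -0.343, 0.001]
force: [-1.3, -1.8, 9.2]
grip_width: 0.0304
```

```bash
python3 st.py
```

```text
23.6 [ 0.482 -0.085  0.112] yaw -130.1 F [-1.301 -1.788  9.203] M [-0.306  0.483 -0.147] j6 1.9623909359880205 0.030388107291412638
```

>>> jog_arm(moves=[[0,0,0,0,0,0.01],[0,0,0,0,0,0.02]])

```text
time: 23.85
tool_pos: [0.4818, -0.0848, 0.1124]
tool_rot: [0.0, 0.95, -0.313, 0.001]
force: [-2.2, -0.9, 8.9]
grip_width: 0.0303
```

```bash
python3 st.py
```

```text
23.85 [ 0.482 -0.085  0.112] yaw -126.5 F [-2.172 -0.859  8.91 ] M [-0.376  0.538 -0.127] j6 1.89963944874161 0.030291937416721947
```

>>> jog_arm(moves=[[0,0,0.002,0,0,-0.02],[0,0,0.002,0,0,-0.04]])

```text
time: 24.1
tool_pos: [0.4817, -0.0847, 0.1125]
tool_rot: [0.0, 0.928, -0.374, 0.0]
force: [0.9, -1.2, -4.4]
grip_width: 0.0306
```

```bash
python3 st.py
```

```text
24.1 [ 0.482 -0.085  0.112] yaw -133.9 F [ 0.943 -1.249 -4.442] M [-0.169 -0.181  0.218] j6 2.0279410661236708 0.030586225739940874
```

>>> jog_arm(moves=[[0,0,0,0,0,-0.02],[0,0,0,0,0,-0.04]])

```text
time: 24.35
tool_pos: [0.4818, -0.0846, 0.1125]
tool_rot: [0.0, 0.902, -0.431, 0.0]
force: [1.3, -0.3, -2.9]
grip_width: 0.0299
```

```bash
python3 st.py
```

```text
24.35 [ 0.482 -0.085  0.112] yaw -141.1 F [ 1.302 -0.302 -2.873] M [-0.084 -0.356  0.312] j6 2.153410895086902 0.029887723340168964
```

>>> jog_arm(moves=[[0,0,0,0,0,-0.02],[0,0,0,0,0,-0.04]])

```text
time: 24.6
tool_pos: [0.4819, -0.0846, 0.1126]
tool_rot: [-0.0, 0.873, -0.487, 0.0]
force: [2.1, -0.6, -2.3]
grip_width: 0.0308
```

```bash
python3 st.py
```

```text
24.6 [ 0.482 -0.085  0.113] yaw -148.3 F [ 2.11  -0.568 -2.331] M [ 0.047 -0.337  0.006] j6 2.2793821351428494 0.030780384698532823
```

The torque pattern (rise from −110°, zero crossing near −142°, friction both ways) means the screw was on its hard stop near 3.6 rad and the key's corners were riding over the socket flats. I'll turn on gently to drop into the next slot.

>>> jog_arm(moves=[[0,0,0,0,0,-0.015],[0,0,0,0,0,-0.03]])

```text
time: 24.85
tool_pos: [0.4818, -0.0846, 0.1126]
tool_rot: [-0.0, 0.85, -0.528, 0.0]
force: [0.3, 0.1, -1.9]
grip_width: 0.0307
```

```bash
python3 st.py
```

```text
24.85 [ 0.482 -0.085  0.113] yaw -153.7 F [ 0.295  0.076 -1.865] M [-0.03  -0.042  0.03 ] j6 2.3732083148201677 0.030669701696366597
```

>>> jog_arm(moves=[[0,0,0,0,0,-0.015],[0,0,0,0,0,-0.03]])

```text
time: 25.1
tool_pos: [0.4816, -0.0846, 0.1126]
tool_rot: [-0.0, 0.824, -0.567, 0.0]
force: [-0.7, 0.8, -1.6]
grip_width: 0.0304
```

```bash
python3 st.py
```

```text
25.1 [ 0.482 -0.085  0.113] yaw -159.1 F [-0.696  0.784 -1.564] M [-0.004  0.022 -0.005] j6 2.467415200441147 0.030417991749303062
```

>>> jog_arm(moves=[[0,0,0,0,0,-0.015],[0,0,0,0,0,-0.03]])

```text
time: 25.35
tool_pos: [0.4818, -0.0846, 0.1127]
tool_rot: [-0.0, 0.796, -0.605, 0.0]
force: [1.0, 0.9, -1.1]
grip_width: 0.0304
```

```bash
python3 st.py
```

```text
25.35 [ 0.482 -0.085  0.113] yaw -164.5 F [ 0.953  0.941 -1.1  ] M [-0.014 -0.188  0.02 ] j6 2.5616976213980123 0.030385430236920905
```

>>> jog_arm(moves=[[0,0,0,0,0,-0.012],[0,0,0,0,0,-0.025]])

```text
time: 25.6
tool_pos: [0.4821, -0.0847, 0.1128]
tool_rot: [-0.0, 0.772, -0.636, 0.001]
force: [1.2, -0.4, -0.5]
grip_width: 0.0308
```

```bash
python3 st.py
```

```text
25.6 [ 0.482 -0.085  0.113] yaw -169.0 F [ 1.243 -0.442 -0.521] M [-0.001 -0.428  0.011] j6 2.639957931666095 0.03084029566244868
```

>>> jog_arm(moves=[[0,0,0,0,0,0],[0,0,0,0,0,0],[0,0,0,0,0,0],[0,0,0.001,0,0,0],[0,0,0.001,0,0,0]], claw=-1)

```text
time: 26.22
tool_pos: [0.4816, -0.0845, 0.1129]
tool_rot: [0.0, 0.772, -0.635, -0.0]
force: [-0.3, -0.1, 0.4]
grip_width: 0.0855
```

>>> jog_arm(moves=[[0,0,0,0,0,0.05],[0,0,0,0,0,0.1],[0,0,0,0,0,0.15],[0,0,0,0,0,0.2],[0,0,0,0,0,0.25]])

```text
time: 26.85
tool_pos: [0.4816, -0.0845, 0.1128]
tool_rot: [0.0, 0.957, -0.289, -0.0]
force: [-0.1, 0.3, 0.0]
grip_width: 0.0854
```

>>> jog_arm(moves=[[0,0,0,0,0,0.05],[0,0,0,0,0,0.1],[0,0,0,0,0,0.15],[0,0,0,0,0,0.2],[0,0,0,0,0,0.25]])

```text
time: 27.48
tool_pos: [0.4816, -0.0846, 0.1128]
tool_rot: [0.0, 0.995, 0.1, 0.0]
force: [-0.4, -0.8, -0.3]
grip_width: 0.0853
```

```bash
python3 st.py
```

```text
27.475 [ 0.482 -0.085  0.113] yaw -78.6 F [-0.415 -0.757 -0.275] M [-0.013 -0.009  0.026] j6 1.062639292484939 0.08531401867077934
```

>>> jog_arm(moves=[[0,0,0,0,0,0],[0,0,0,0,0,0],[0,0,0,0,0,0],[0,0,0,0,0,0],[0,0,0,0,0,0]], claw=1, squeeze=90)

```text
time: 28.1
tool_pos: [0.4818, -0.0847, 0.1131]
tool_rot: [0.0, 0.995, 0.097, 0.0]
force: [-1.1, -1.2, 5.4]
grip_width: 0.0307
```

```bash
python3 st.py
```

```text
28.1 [ 0.482 -0.085  0.113] yaw -78.9 F [-1.147 -1.203  5.365] M [-0.229  0.16  -0.007] j6 1.06862427656275 0.030732019361412476
```

>>> jog_arm(moves=[[0,0,0,0,0,-0.01],[0,0,0,0,0,-0.02]])

```text
time: 28.35
tool_pos: [0.4818, -0.0847, 0.1131]
tool_rot: [0.0, 0.998, 0.065, 0.0]
force: [-0.8, -1.5, 5.4]
grip_width: 0.0306
```

```bash
python3 st.py
```

```text
28.35 [ 0.482 -0.085  0.113] yaw -82.6 F [-0.799 -1.516  5.409] M [-0.322  0.086  0.031] j6 1.1323493275921566 0.030590395812625
```

>>> jog_arm(moves=[[0,0,0,0,0,-0.01],[0,0,0,0,0,-0.02]])

```text
time: 28.6
tool_pos: [0.4818, -0.0847, 0.1131]
tool_rot: [0.0, 0.999, 0.034, 0.0]
force: [0.5, -1.1, 4.6]
grip_width: 0.0305
```

```bash
python3 st.py
```

```text
28.6 [ 0.482 -0.085  0.113] yaw -86.1 F [ 0.502 -1.139  4.6  ] M [-0.211  0.072  0.24 ] j6 1.1949502253568718 0.03048413522206761
```

>>> jog_arm(moves=[[0,0,0,0,0,-0.01],[0,0,0,0,0,-0.02]])

```text
time: 28.85
tool_pos: [0.4818, -0.0847, 0.1131]
tool_rot: [0.0, 1.0, 0.002, 0.0]
force: [0.2, -0.8, 5.2]
grip_width: 0.0309
```

```bash
python3 st.py
```

```text
28.85 [ 0.482 -0.085  0.113] yaw -89.7 F [ 0.161 -0.801  5.169] M [-0.173  0.053  0.287] j6 1.257663374034298 0.030878749675382122
```

>>> jog_arm(moves=[[0,0,0,0,0,-0.01],[0,0,0,0,0,-0.02],[0,0,0,0,0,-0.02]])

```text
time: 29.22
tool_pos: [0.4819, -0.0847, 0.1131]
tool_rot: [0.0, 1.0, -0.029, 0.0]
force: [0.7, -0.8, 4.9]
grip_width: 0.0309
```

```bash
python3 st.py
```

```text
29.225 [ 0.482 -0.085  0.113] yaw -93.3 F [ 0.658 -0.775  4.939] M [-0.081  0.046  0.271] j6 1.319853342025538 0.03086577541083237
```

>>> jog_arm(moves=[[0,0,0,0,0,0.01],[0,0,0,0,0,0.02]])

```text
time: 29.48
tool_pos: [0.4819, -0.0847, 0.1131]
tool_rot: [0.0, 1.0, 0.003, 0.0]
force: [-0.1, -1.0, 6.5]
grip_width: 0.0304
```

```bash
python3 st.py
```

```text
29.475 [ 0.482 -0.085  0.113] yaw -89.7 F [-0.079 -1.046  6.467] M [-0.188  0.131  0.069] j6 1.2559148581346093 0.03044897208039333
```

>>> jog_arm(moves=[[0,0,0,0,0,-0.02],[0,0,0,0,0,-0.04],[0,0,0,0,0,-0.04]])

```text
time: 29.85
tool_pos: [0.4819, -0.0847, 0.1131]
tool_rot: [0.0, 0.998, -0.06, 0.0]
force: [0.9, 0.4, 5.0]
grip_width: 0.0302
```

```bash
python3 st.py
```

```text
29.85 [ 0.482 -0.085  0.113] yaw -96.9 F [0.933 0.386 4.993] M [-0.084 -0.046  0.265] j6 1.383167899685235 0.0302436465757648
```

>>> jog_arm(moves=[[0,0,0,0,0,-0.02],[0,0,0,0,0,-0.03]])

```text
time: 30.1
tool_pos: [0.482, -0.0846, 0.1131]
tool_rot: [0.0, 0.994, -0.107, 0.001]
force: [0.5, -0.5, 6.4]
grip_width: 0.031
```

```bash
python3 st.py
```

```text
30.1 [ 0.482 -0.085  0.113] yaw -102.3 F [ 0.485 -0.459  6.437] M [ 0.027 -0.172  0.496] j6 1.477554846370013 0.03098863304549261
```

```bash
cat > jaw.py <<'E'
from fit import *
q=np.load('q.npy')
def edge(im,n,lo=-45,hi=-20):
    g=im.astype(np.float32).mean(2);X=np.arange(lo,hi,.25);r=[]
    for y in np.arange(-36,-23,1.5):
        uv=proj(n,J(q,[(x,y,54) for x in X])).astype(np.float32);v=cv2.remap(g,uv[None,:,0],uv[None,:,1],cv2.INTER_CUBIC)[0]
        k=v.argmax(); base=np.median(v[max(0,k-48):max(1,k-28)]) ; h=(v[k]+base)/2
        j=np.where(v[:k]<h)[0]; r.append(X[j[-1]] if len(j) else np.nan)
    return np.round(np.nanmedian(r),2)
if __name__=='__main__':
    import sys
    s=np.mean([manip.grab_frame('side') for _ in range(3)],axis=0).astype(np.uint8);cv2.imwrite('pics/%s.png'%sys.argv[1],s)
    if len(sys.argv)>2: cv2.imwrite('pics/%s.png'%sys.argv[2],manip.grab_frame('top'))
    for f in('side0','side8','side9','side10',sys.argv[1]): print(f,edge(cv2.imread(f'pics/{f}.png'),'side'))
    for f in('top0','top10')+tuple(sys.argv[2:]): print(f,edge(cv2.imread(f'pics/{f}.png'),'top'))
E
python3 jaw.py side11
```

```text
side0 -34.0
side8 -25.5
side9 -25.5
side10 -25.75
side11 -25.5
top0 -35.5
top10 -28.75
```

The jaw position is unchanged, and the torque climbed stiffly to 0.5 N m after a 0.27 plateau, so this is the hard stop. I'll ease the wind-up off to about zero torque and release.

>>> jog_arm(moves=[[0,0,0,0,0,0.01],[0,0,0,0,0,0.025],[0,0,0,0,0,0.025]])

```text
time: 30.62
tool_pos: [0.4819, -0.0847, 0.1131]
tool_rot: [0.0, 0.998, -0.068, 0.0]
force: [0.1, -1.1, 5.1]
grip_width: 0.0307
```

```bash
python3 st.py
```

```text
30.625 [ 0.482 -0.085  0.113] yaw -97.8 F [ 0.087 -1.053  5.131] M [-0.014 -0.039  0.173] j6 1.3972805785579616 0.03072486369754311
```

>>> jog_arm(moves=[[0,0,0,0,0,0.006],[0,0,0,0,0,0.012]])

```text
time: 30.88
tool_pos: [0.4819, -0.0847, 0.1131]
tool_rot: [0.0, 0.999, -0.049, 0.0]
force: [-0.6, -0.5, 5.3]
grip_width: 0.0308
```

```bash
python3 st.py
```

```text
30.875 [ 0.482 -0.085  0.113] yaw -95.6 F [-0.612 -0.478  5.252] M [-0.16  -0.044 -0.004] j6 1.359765027360898 0.030836624966323018
```

>>> jog_arm(moves=[[0,0,0,0,0,0],[0,0,0,0,0,0],[0,0,0,0,0,0],[0,0,0,0,0,0],[0,0,0,0,0,0]], claw=-1)

```text
time: 31.5
tool_pos: [0.4816, -0.0846, 0.1128]
tool_rot: [0.0, 0.999, -0.049, -0.0]
force: [-0.3, -0.4, -0.7]
grip_width: 0.0851
```

>>> jog_arm(moves=[[0,0,0.04,0,0,0],[0,0,0.12,0,0,0],[0,0,0.22,0,0,0],[0,0,0.32,0,0,0]])

```text
time: 32.0
tool_pos: [0.4813, -0.0845, 0.2744]
tool_rot: [0.0, 0.999, -0.049, -0.0]
force: [0.1, -0.2, -0.1]
grip_width: 0.0855
```

>>> jog_arm(moves=[[-0.02,-0.12,0,0,0,0],[-0.03,-0.24,0,0,0,0],[-0.04,-0.36,0,0,0,0],[-0.05,-0.48,0,0,0,0],[-0.06,-0.6,0,0,0,0]])

```text
time: 32.62
tool_pos: [0.4511, -0.3865, 0.2729]
tool_rot: [0.0, 0.999, -0.049, 0.0]
force: [1.3, 0.6, -0.5]
grip_width: 0.0851
```

```bash
python3 st.py; python3 jaw.py side12 top12
python3 - <<'E'
from fit import *
q=np.load('q.npy');t=cv2.imread('pics/top12.png')
c=proj('top',J(q,[(-55,-50,141)]))[0]
h=cv2.resize(t,None,fx=8,fy=8,interpolation=3).astype(int);x,y=(c*8).astype(int)
roi=h[y-80:y+80,x-80:x+80];m=((roi[...,2]-roi[...,0]>35)&(roi[...,2]<150)).astype(np.uint8)
cs,_=cv2.findContours(m,0,1);k=max(cs,key=cv2.contourArea);r=cv2.minAreaRect(k)
u=(np.array(r[0])+[x-80,y-80])/8;b=(cv2.boxPoints(r)+[x-80,y-80])/8;w=onz('top',b,.141)
print('grip centre mm',(onz('top',[u],.141)*1000).round(1),'expected',(J(q,[(-55,-50,141)])*1000).round(1),'rect',r)
# change elsewhere versus start (bystanders): blobs of difference outside arm
d=cv2.absdiff(t,cv2.imread('pics/top10.png')).max(2);print('diff vs top10, left/upper scene:',(d[60:250,:330]>40).sum())
d=cv2.absdiff(t,cv2.imread('pics/top0.png')).max(2);d=(d>45).astype(np.uint8);d[265:]=0;n,l,st,ce=cv2.connectedComponentsWithStats(d)
print([(ce[i].round().tolist(),int(st[i,4])) for i in range(1,n) if st[i,4]>6])
E
```

```text
32.625 [ 0.451 -0.387  0.273] yaw -95.6 F [ 1.274  0.621 -0.479] M [-0.008 -0.046 -0.002] j6 0.8494966114992344 0.08509006209366393
side0 -34.0
side8 -25.5
side9 -25.5
side10 -25.75
side12 -25.75
top0 -35.5
top10 -28.75
top12 -28.75
grip centre mm [[479.4 -83.1 141. ]] expected [[480.8 -83.9 141. ]] rect ((78.49998474121094, 84.49998474121094), (86.99998474121094, 86.99998474121094), -0.0)
diff vs top10, left/upper scene: 12
[([312.0, 167.0], 70), ([312.0, 203.0], 489), ([316.0, 178.0], 22), ([294.0, 190.0], 77), ([453.0, 235.0], 4422), ([283.0, 203.0], 23), ([175.0, 206.0], 8), ([286.0, 212.0], 183), ([257.0, 216.0], 309), ([329.0, 211.0], 16), ([182.0, 212.0], 9), ([181.0, 217.0], 29), ([338.0, 218.0], 10), ([345.0, 229.0], 127)]
```

Each check of the jaw gives the same position, the key stands centred over the screw, and nothing else moved beyond changes in shadow. Handing in.

```bash
python3 -c "
from plant import manip
print(manip.sign_off(), manip.get_obs()['time'])"
```

```text
the job is handed in; nothing more can be done
the job is handed in; nothing more can be done
```

I finished every step and handed the job in at about 33 s of the 67 s allowed. I could not confirm precisely that the screw reached 3.6 rad.

**Done:**
- **Flag:** I pushed it down until it met its stop, with the tip at 82 mm and about 21 N of reaction.
- **Blank:** I pushed it along the channel until it met the flag (about 22 N). Its rear end measured at jig y≈20, where it should be.
- **Key:** I took the dark key with the square grip from its stand, seated it about 24 mm deep, turned the screw clockwise and left the key standing in it.

**Last checks:**
- **Screw on its stop:** Torque rose stiffly to about 0.5 N m with no further jaw movement. I then eased it back to zero torque before letting go.
- **Key position:** The grip centre is within 2 mm of the screw axis.
- **Bystanders:** I saw no movement in the top view; the picture changes I found fit shadows, the arm and the parts I worked on.

**What went wrong or disagreed:**
- **Overturned key:** On the first turn I went past the stop and the key's corners rode over the socket flats. I turned on into the next slot, regripped 90° round and tightened again. A short counter-clockwise test before that may have backed the screw off a few degrees.
- **Jaw travel:** The images show about 8 to 8.5 mm from the side and 7 to 8 mm from the top, where about 9 mm was expected. I put this down to blur and the blank's shadow on the jaw.
- **Screw angle:** My estimates from the key's play ran from 3.47 to 3.7 rad around the 3.6 target, so the evidence for fully home is mainly the hard torque stop and the steady jaw position.

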